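# Snap the microscope service tools into their fitted tray

## Task

Put the microscope's two service tools, the open-ended spanner and the T-shaped key, back in their fitted tray: turn each to match its cutout and press it straight down until it has snapped fully home under the catches at both its ends. Once the spanner is home, stop pushing, then give it a straight upward tug of about 10 newtons to make sure the catches hold it, and leave both tools lying flush in the tray. Leave the slide box, the oil bottle and the glass dish where they are.

Things in the scene. Friction and masses are not known exactly. Their poses are not given: they have to be found in the camera images.
- spanner_mid (a point): Open-ended steel spanner, 150 x 38 x 12 mm, 140 g, flat on the table beside the tray. Point: middle of the handle at mid-length, half-way up (6 mm over its underside): grip here. x runs along the handle towards the open jaw, z up. Handle 16 mm wide, from x = -75 to +47 mm; jaw head 38 mm wide (y), from x = +47 to +75 mm, two prongs 16 mm apart.
- key_mid (a point): T-shaped steel key, 150 x 64 x 12 mm, 110 g, flat on the table on the tray's other side. Point: middle of the stem at mid-length, half-way up (6 mm over its underside): grip here. x runs along the stem away from the crossbar, z up. Crossbar 64 mm long (along y) and 14 mm wide, from x = -75 to -61 mm; stem 12 mm wide, from there to x = +75 mm.
- spanner_pocket (a point): Where spanner_mid lies when the spanner is home in its cutout (same axes: x towards the jaw end of the cutout, z up); 12 mm above the table, 6 mm above the cutout's floor. The tool's top is then flush with the tray's top, 18 mm above the table. Play 3 mm each side, 3.5 mm at each end. It lies 42 mm to the -y side of the tray's middle.
- key_pocket (a point): Where key_mid lies when the key is home in its cutout (same axes: crossbar at the -x end, z up); 12 mm above the table, 6 mm above the cutout's floor. Play 3 mm each side, 3.5 mm at each end. It lies 42 mm to the +y side of the tray's middle.
- tray: Grey plastic tray, fixed, 200 (x) x 190 (y) x 18 mm, with two tool-shaped cutouts 12 mm deep along its x. A finger trough 60 mm wide (x = -30 to +30 mm) and open at both ends crosses it along y, its floor 2 mm above the table, so fingers can hold a tool by its middle while it goes in. Origin: centre of the underside.
- catch_jaw: Catch at the spanner's jaw end, 34 mm wide. Light-metal sprung catch on the tray's end wall. Nose reaches 6.5 mm over the seated tool's end, 1 mm above its top. Its slope rises to 17 mm above the tray's top: a tool pushed straight down shoves it outwards; it then springs back and locks. Origin: above the tool's end, 1 mm over the tray's top. Pressing past both ends takes about 10 N.
- catch_tail: Catch at the spanner's tail end, 14 mm wide, as catch_jaw.
- catch_bar: Catch at the key's crossbar end, 30 mm wide, as catch_jaw.
- catch_point: Catch at the key's other end, 11 mm wide, as catch_jaw.
- slide_box: Bystander: closed white box for glass slides, 85 x 100 x 30 mm. Origin: centre of the underside.
- oil_bottle: Bystander: small amber glass bottle, 36 mm across, 75 mm tall. Origin: centre of the underside.
- dish: Bystander: shallow glass dish, 90 mm across, 16 mm high. Origin: centre of the underside.
Things that resemble listed ones, but are neither listed nor needed, are in the scene too. What is shaped like the part that bears spanner_mid but black or turquoise is not meant. Leave any green look-alike of the part that bears key_mid alone.

How it is judged:
By the outcome, as a careful person would: the job done as asked, in the order asked, and still so for the second after the job is handed in, with the robot touching nothing.
It also fails if it takes over 67 s, if anything falls off the work surface, if the arm or the gripper's body presses on something with over 40 N, if the wrist force passes 120 N, or if a joint passes its speed limit or range.

## Robot

A 6-joint arm with a two-finger parallel gripper is mounted at the origin on the work surface. World frame = base frame: x ahead of the robot, y to its left, z up, the work surface at z = 0. Lengths are in mm, angles in rad, forces in N, time in s.
With the tool pointing down it reaches from about 300 to 825 mm from the base axis. Payload 5.4 kg.
Tool frame: the origin (TCP) lies midway between the tips of the shut fingers; the grasp point (between the pads) lies ctrl.pinch_z behind it (ctrl.pinch_z is the distance from the TCP to the grasp point, in mm); x points along the fingers, y is the direction in which the jaws open and shut, and the axes are right-handed (so a half turn about x gives the same grasp; the last joint's range is limited). The gripper opens to 92 mm and grips with 3 to 60 N. Pads are 20 mm wide; open, the fingers measure 128 mm over their backs; the gripper's body (75 mm by 189 mm) begins 69 mm behind the grasp point.
Start: joints at [1.078, 0.158, 1.597, -0, 1.386, -0.21], TCP at [160.461, 552.14, 214.601] pointing down, gripper open.
Joint ranges: [-2.91, 2.91], [-0.94, 2.29], [0.18, 2.7], [-1.29, 4.43], [0.17, 2.64], [-3, 3]. Speed limits (rad/s): [2.57, 2.57, 3.14, 3.14, 3.14, 3.14].

## Interface

Orientations are given as a unit quaternion [x, y, z, w].
In Python, from rig import ctrl gives the robot as it stands. The module is installed in compiled form; this text tells all that it offers.
- The arm moves only by the tool apply_moves, never from a script. Its argument "increments" is a list of rows, each a list of 5 numbers: the finger opening in mm, from 0 to 91.9, then the shift along the tool's x, y, z each as a share of 0.2 m, from -1 to 1, then the turn about the tool's x as a share of pi/2 rad, from -1 to 1. A call has exactly 5 rows; each row is the pose to reach, as a shift and turn from the pose commanded when the call began, along the tool's axes at that moment; what a row does not reach only later rows make up. A row lasts 1/12 s, in which the tool goes at most 41.7 mm and 7.16 degrees, less where a joint would pass 70% of its speed; a pose out of reach is approached as far as the arm can. A call with a number of a shift or a turn outside -1 to 1 is refused whole. A call with a gripper value outside its range is refused whole. The fingers move at their own pace and stop on an object; "squeeze" is the grip in N (left out, the last holds). Time passes only in rows, so rows that repeat a pose let the fingers close, or fill a call up. It gives the time, the measured TCP pose, the force and the opening at its end, in the units of the state.
- ctrl.get_state(): the state, without advancing time (a new reading comes with each control period).
- ctrl.snapshot(name): name is "scene" or "side" or "wrist"; returns the picture (420x560x3 uint8, red, green, blue); there is no depth.
- ctrl.camera_model(name): a dict with "fx", "fy", "cx", "cy" (pixels), "R" (3x3) and "t" (3): a world point X has camera coordinates R X + t. Camera axes: x right, y down, z forward; pixel columns grow to the right and rows downward; lengths in mm; the calibration is good to about 2 mm. The wrist camera is an equidistant fisheye: a pixel r from the principal point sees the ray r / f radians off the axis. A picture is of the moment at which its call begins: read the wrist's pose just before it. camera_model takes no time and is no camera call; for the wrist camera it gives the pose at the moment of the call.
- ctrl.hand_in(): hands the job in, once; it reports no verdict.
The state is a dict: "time": time; "joint_positions": joint angles; "joint_velocities": joint speeds; "joint_efforts": joint torques, N m; "tcp_pos": TCP position; "ee_rot": TCP orientation; "ft_force": force on the tool from outside, world axes, zero at the start; "wrist_torque": the same for the moment, N m; "finger_gap": finger opening in mm.
Only numpy, scipy, OpenCV 4.12 (cv2) and the standard library are available. Lean on these libraries where they do the work, as an engineer would, in place of code of your own. Each camera call takes 0.05 s, during which the arm holds its last target.

## Working session

There is one attempt and no reset: what is moved stays moved. The work goes in short steps, Python scripts to look and compute and a tool call to move; the robot and the scene stay as the last step left them, time stands still between calls to the robot, and variables do not carry over. Pictures are saved under pics/ and viewed, and the job is handed in when it is done.

Besides the shell and the picture viewer there is one more tool, called after "Call:" as name(argument=value, ...) on one line, values as JSON. apply_moves: Moves the arm, as the interface text tells. Its arguments: {"type":"object","properties":{"increments":{"type":"array"},"squeeze":{"type":"number"}},"required":["increments"]}

```bash
mkdir -p pics; ls; python3 - <<'E'
from rig import ctrl
import cv2,json
print(ctrl.get_state(), ctrl.pinch_z)
for n in ["scene","side","wrist"]:
    m=ctrl.camera_model(n); print(n,{k:(v.tolist() if hasattr(v,'tolist') else v) for k,v in m.items()})
    im=ctrl.snapshot(n); cv2.imwrite(f"pics/{n}0.png",im[:,:,::-1])
E
```

```text
pics
{'time': 0.0, 'joint_positions': array([ 1.07790241e+00,  1.59039107e-01,  1.59817905e+00, -6.15806267e-06,
        1.38621565e+00, -2.10124122e-01]), 'joint_velocities': array([-7.92833158e-04,  8.14414425e-04, -1.55111600e-04, -1.22765670e-03,
        3.23097617e-04,  1.44573504e-05]), 'joint_efforts': array([ 6.91385458e-05, -3.85571229e+01, -3.22110844e+01,  7.00335740e-02,
        3.78956634e-02, -1.18783778e-04]), 'tcp_pos': array([160.17475423, 551.60454387, 213.65114978]), 'ee_rot': array([ 0.09902916,  0.70027301, -0.10025292,  0.69982876]), 'ft_force': array([-0.04324642, -0.0335692 ,  0.0921868 ]), 'wrist_torque': array([-0.00391648, -0.04843126,  0.00192547]), 'finger_gap': 92.10325172615934} 18.700000000000003
scene {'fx': 391.0666309120486, 'fy': 391.0666309120486, 'cx': 278.97101649726187, 'cy': 214.50829607911413, 'R': [[-0.5203592751497866, 0.8538303668930174, -0.014139637085996403], [0.6205251909844676, 0.36669447313511844, -0.69316927999288], [-0.5866640538837183, -0.3694710650964336, -0.720636121726651]], 't': [318.43408405435247, -356.8229967135245, 1432.6469349022373]}
side {'fx': 449.2105984052597, 'fy': 449.2105984052597, 'cx': 283.6485541278421, 'cy': 208.10302001720177, 'R': [[0.9249904148874425, -0.3797315005710988, -0.014025685023517422], [-0.2829969977630216, -0.6637828779496698, -0.6923185612115063], [0.2535851565519435, 0.6443572599225335, -0.7214556742875137]], 't': [-538.6562875308194, 218.4995451107557, 1167.9052128968597]}
wrist {'fx': 325.19226210127806, 'fy': 325.19226210127806, 'cx': 282.2406493405718, 'cy': 210.02675651849418, 'R': [[0.27901716512413954, 0.9602822498674567, -0.002724363335952502], [0.9194148389598467, -0.26632180988185505, 0.2893942768640987], [0.27717462991141545, -0.08325079081156399, -0.9572061065218511]], 't': [-573.122778437221, -32.65575037275744, 392.7387815779115]}
```

View pics/scene0.png

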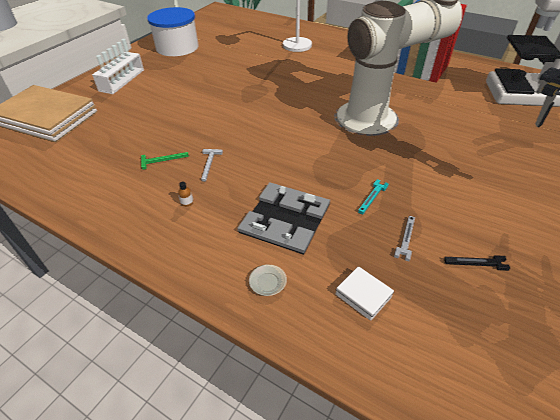

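View pics/side0.png

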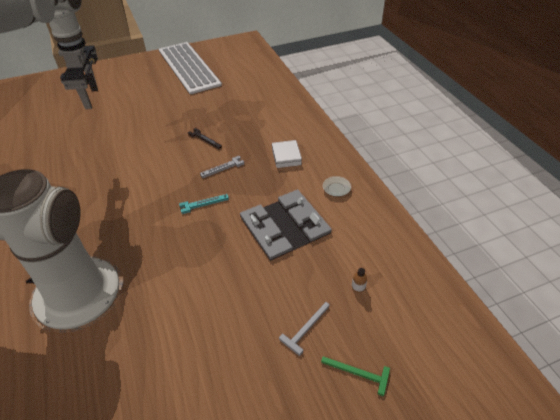

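View pics/wrist0.png

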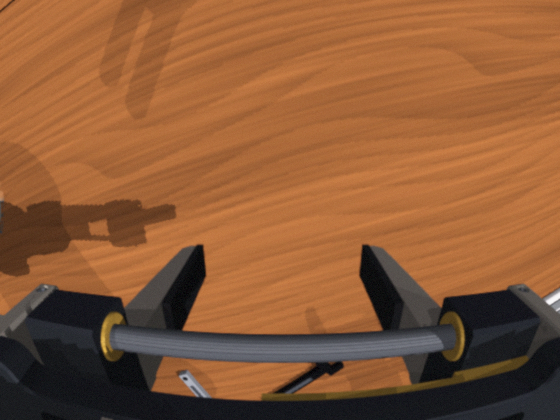

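The scene view shows the silver spanner at (405,238), the silver key at (210,163) and the tray at (285,217). In the side view they are at (222,167), (305,328) and (286,224). I'll enlarge these areas.

```bash
cat > h.py <<'E'
import numpy as np, cv2
from rig import ctrl
def ray(m,u,v,wrist=False):
    R=np.array(m["R"]);t=np.array(m["t"])
    x=(u-m["cx"])/m["fx"];y=(v-m["cy"])/m["fy"]
    if wrist:
        r=np.hypot(x,y); d=np.array([np.sin(r)*x/r,np.sin(r)*y/r,np.cos(r)])
    else: d=np.array([x,y,1.])
    return -R.T@t, R.T@d
def onz(m,u,v,z,wrist=False):
    c,d=ray(m,u,v,wrist); return c+d*(z-c[2])/d[2]
def proj(m,X,wrist=False):
    p=np.array(m["R"])@np.array(X)+np.array(m["t"])
    if wrist:
        th=np.arctan2(np.hypot(p[0],p[1]),p[2]); q=p[:2]/np.hypot(p[0],p[1])*th
    else: q=p[:2]/p[2]
    return np.array([m["cx"]+m["fx"]*q[0],m["cy"]+m["fy"]*q[1]])
E
python3 - <<'E'
import cv2,numpy as np
s=cv2.imread('pics/scene0.png');d=cv2.imread('pics/side0.png')
def z(im,x,y,w,h,k): return cv2.resize(im[y:y+h,x:x+w],None,fx=k,fy=k,interpolation=cv2.INTER_CUBIC)
cv2.imwrite('pics/s_tray.png',z(s,230,175,110,85,7))
cv2.imwrite('pics/d_tray.png',z(d,230,180,110,85,7))
a=z(s,380,200,50,70,8);b=z(s,190,135,50,70,8)
cv2.imwrite('pics/s_tools.png',np.hstack([b,a]))
a=z(d,190,150,65,35,6);b=z(d,270,295,65,65,6)
cv2.imwrite('pics/d_tools.png',np.hstack([b,np.vstack([a,np.zeros((180,390,3),np.uint8)])]))
E
```

```text
(no output)
```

View pics/s_tray.png

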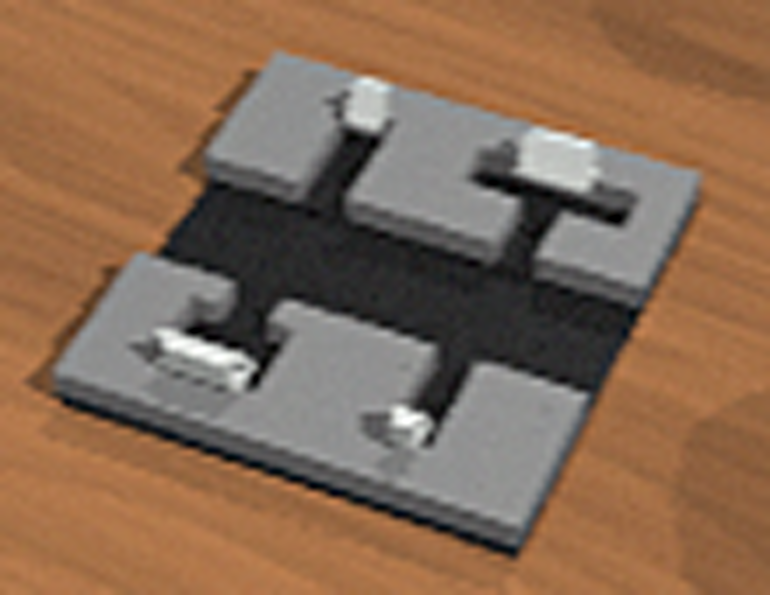

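View pics/d_tray.png

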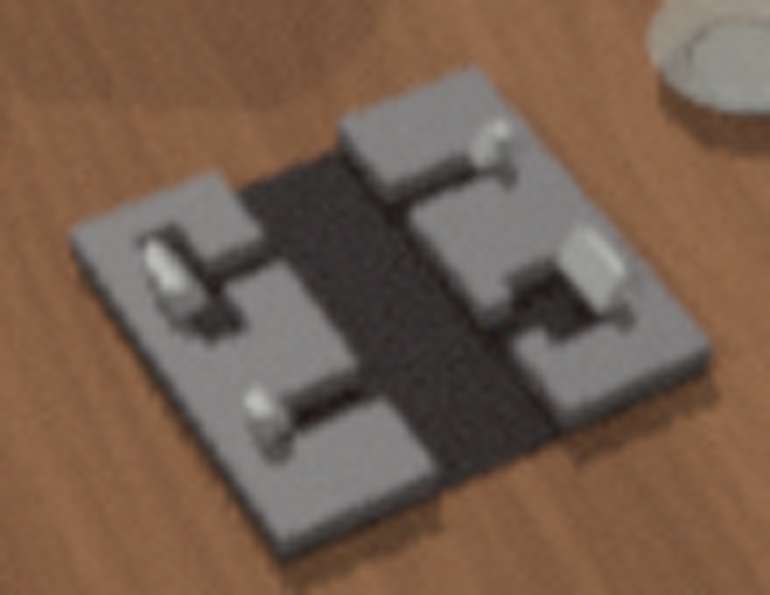

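View pics/s_tools.png

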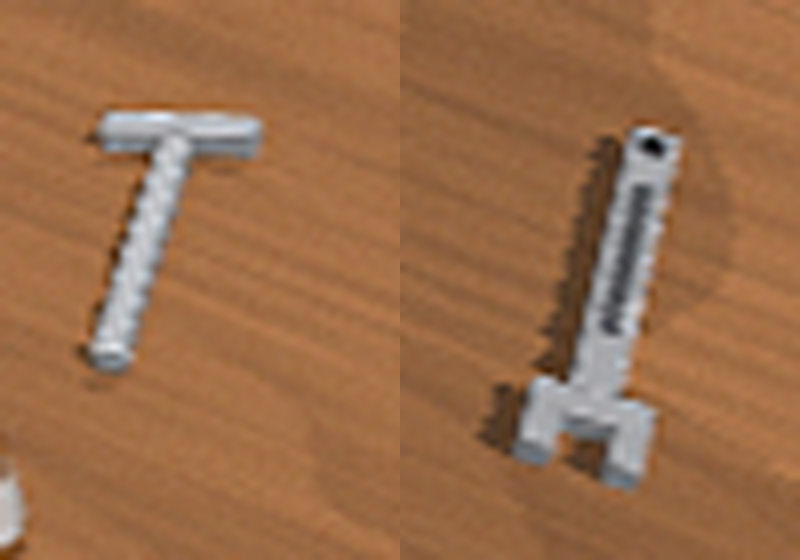

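View pics/d_tools.png

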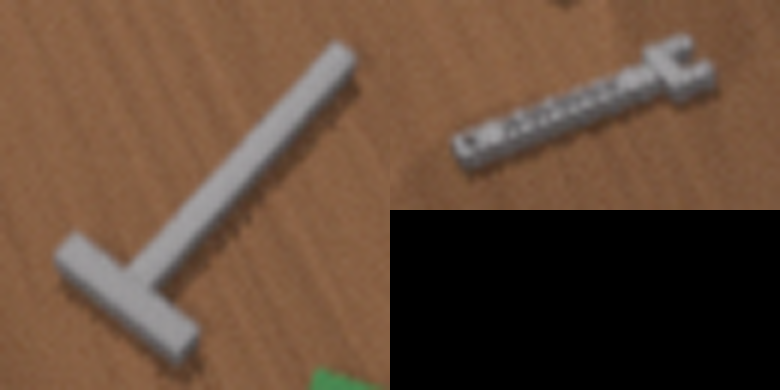

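```bash
python3 - <<'E'
from h import *
S=ctrl.camera_model("scene");D=ctrl.camera_model("side")
def P(m,U,V,k,x,y,z): return onz(m,(U+.5)/k-.5+x,(V+.5)/k-.5+y,z)[:2].round(1)
print("tray S",[P(S,*p,7,230,175,18) for p in [(275,52),(702,178),(520,527),(55,380)]])
print("tray D",[P(D,*p,7,230,180,18) for p in [(70,235),(475,65),(715,350),(280,545)]])
# catches scene: point, bar, jaw, tail (tops)
print("catch D bar,tail,point,jaw",[P(D,*p,7,230,180,20) for p in [(180,290),(265,425),(495,160),(600,280)]])
print("key S: bar ends, stem tip",[P(S,*p,8,190,135,12) for p in [(102,125),(260,125),(110,350)]])
print("key D",[P(D,*p,6,270,295,12) for p in [(68,245),(185,345),(342,48)]])
print("sp S: tail, prongs",[P(S,U-400,V,8,380,200,12) for U,V in [(655,130),(530,450),(625,475)]])
print("sp D",[P(D,U-390,V,6,190,150,12) for U,V in [(460,145),(688,42),(713,75)]])
for n,m,u,v in [("bottleS",S,185,203),("dishS",S,268,282),("boxS",S,364,292),("bottleD",D,359,286),("dishD",D,337,188),("boxD",D,286,153),("greenS",S,165,158),("tealS",S,373,196),("blackS",S,477,262)]: print(n,onz(m,u,v,0)[:2].round())
E
```

```text
tray S [array([ 500.1, -103.1]), array([477.5,  87.1]), array([673. , 110.8]), array([700.5, -74.6])]
tray D [array([476.3,  84.8]), array([675.3, 112.8]), array([698.1, -79.5]), array([ 499. , -103.3])]
catch D bar,tail,point,jaw [array([508. ,  35.3]), array([514.6, -46.4]), array([658.7,  53.2]), array([670.6, -27.8])]
key S: bar ends, stem tip [array([ 472.1, -380.7]), array([ 439.2, -324.3]), array([ 581.2, -288. ])]
key D [array([ 442. , -325.2]), array([ 467.7, -381.2]), array([ 580.8, -286.5])]
sp S: tail, prongs [array([414.6, 303.8]), array([568.4, 314.6]), array([562.8, 343. ])]
sp D [array([418.4, 306.9]), array([559.9, 340.7]), array([563.6, 308. ])]
bottleS [ 684. -275.]
dishS [790.  78.]
boxS [699. 286.]
bottleD [ 684. -268.]
dishD [800.  84.]
boxD [718. 309.]
greenS [ 555. -472.]
tealS [381. 181.]
blackS [474. 493.]
```

```bash
cat >> h.py <<'E'
from scipy.spatial.transform import Rotation as Ro
def plan(x,y,z,head,pos=None,q=None):
    """shift share & turn share to TCP target; head: tool-object long axis angle deg (jaw y perpendicular)"""
    s=ctrl.get_state(); pos=s["tcp_pos"] if pos is None else np.array(pos); R=Ro.from_quat(s["ee_rot"] if q is None else q).as_matrix()
    d=R.T@(np.array([x,y,z])-pos)
    ya=np.degrees(np.arctan2(R[1,1],R[0,1]))
    # turn about tool x (down): +turn => world yaw decreases if x down
    turn=(head+90-ya+90)%180-90
    turn_tool=-turn if R[2,0]<0 else turn
    print("mm",d.round(1),"share",(d/200).round(3),"turn deg",round(turn_tool,2),"share",round(turn_tool/90,3),"| yaw y",ya.round(2),"x",R[:,0].round(3),"j6",s["joint_positions"][5].round(2),"t",round(s["time"],2))
E
python3 - <<'E'
from h import *
print(Ro.from_quat(ctrl.get_state()["ee_rot"]).as_matrix().round(3))
plan(490,316,150,8)
E
```

```text
[[-0.001  0.279  0.96 ]
 [-0.001  0.96  -0.279]
 [-1.    -0.001 -0.   ]]
mm [  63.9 -134.3  382.5] share [ 0.32  -0.671  1.912] turn deg -24.2 share -0.269 | yaw y 73.8 x [-0.001 -0.001 -1.   ] j6 -0.21 t 0.15
```

Call:
apply_moves(increments=[[60,0.03,-0.07,0.19,-0.05],[60,0.06,-0.14,0.38,-0.11],[60,0.1,-0.2,0.57,-0.16],[60,0.13,-0.27,0.76,-0.22],[60,0.16,-0.34,0.95,-0.27]], squeeze=50)

```text
time: 0.57
tcp_pos: [324.9, 432.4, 182.0]
ee_rot: [-0.052, 0.705, 0.052, 0.705]
ft_force: [0.7, 0.3, 0.1]
finger_gap: 60.9
```

```bash
python3 - <<'E'
from h import *
plan(490,316,150,8)
E
```

```text
mm [  32.  -139.2  146.4] share [ 0.16  -0.696  0.732] turn deg 0.39 share 0.004 | yaw y 98.39 x [-0. -0. -1.] j6 -1.01 t 0.57
```

Call:
apply_moves(increments=[[60,0.04,-0.17,0.18,0],[60,0.08,-0.35,0.36,0],[60,0.12,-0.52,0.54,0],[60,0.16,-0.69,0.72,0],[60,0.16,-0.69,0.72,0]])

```text
time: 0.98
tcp_pos: [487.6, 315.4, 149.9]
ee_rot: [-0.05, 0.705, 0.049, 0.705]
ft_force: [-0.6, 1.0, -0.1]
finger_gap: 60.1
```

```bash
python3 - <<'E'
from h import *
plan(490,316,150,8)
m=ctrl.camera_model("wrist"); im=ctrl.snapshot("wrist"); cv2.imwrite("pics/w1.png",im[:,:,::-1])
print(proj(m,[490,316,12],True), ctrl.get_state()["tcp_pos"])
print("cam",(-np.array(m["R"]).T@np.array(m["t"])).round(1))
E
```

```text
mm [-0.1  0.3  2.5] share [-0.001  0.001  0.012] turn deg 0.03 share 0.0 | yaw y 98.03 x [-0. -0. -1.] j6 -1.34 t 0.98
[283.32442132 202.24814958] [491.6613807  311.59679805 148.92327994]
cam [405.9 303.4 320. ]
```

View pics/w1.png

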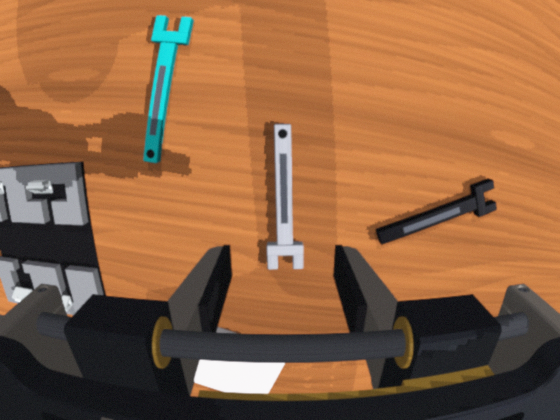

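The wrist view shows the silver spanner upright at column 284: tail at row 126, prongs at row 268. The tray is on the left.

```bash
python3 - <<'E'
from h import *
for i in range(3):
    print(ctrl.get_state()["tcp_pos"].round(2), ctrl.get_state()["time"])
m=ctrl.camera_model("wrist"); im=ctrl.snapshot("wrist")
print(ctrl.get_state()["tcp_pos"].round(2), ctrl.get_state()["time"])
hsv=cv2.cvtColor(im,cv2.COLOR_RGB2HSV)
mask=((hsv[...,1]<70)&(hsv[...,2]>110)).astype(np.uint8)
mask[:, :235]=0; mask[:,330:]=0; mask[:100]=0; mask[275:]=0
mask=cv2.morphologyEx(mask,cv2.MORPH_CLOSE,np.ones((9,9)))
n,l,st,c=cv2.connectedComponentsWithStats(mask); k=1+np.argmax(st[1:,4]); print(st[k],c[k])
ys,xs=np.where(l==k)
W=np.array([onz(m,u,v,12,True)[:2] for u,v in zip(xs,ys)])
# handle rows only for centreline
sel=(ys>st[k][1]+5)&(ys<st[k][1]+105)
C=[]
for r in np.unique(ys[sel]):
    q=W[ys==r]; C.append(q.mean(0))
C=np.array(C,np.float32)
vx,vy,x0,y0=cv2.fitLine(C,cv2.DIST_HUBER,0,.01,.01).ravel()
if vx<0:vx,vy=-vx,-vy
d=np.array([vx,vy]);p=np.array([x0,y0]); s=(W-p)@d
print("heading",np.degrees(np.arctan2(vy,vx)),"len",s.max()-s.min(),"mid",p+d*(s.max()+s.min())/2, "ends",p+d*s.min(),p+d*s.max())
w=(W-p)@np.array([-vy,vx]); print("width handle",np.percentile(w[sel],[1,99]))
E
```

```text
[491.66 311.6  148.92] 1.0333
[491.66 311.6  148.92] 1.0333
[491.66 311.6  148.92] 1.0333
[488.9  313.87 149.24] 1.0833
[ 271  120   38  147 2832] [288.36652542 198.78742938]
heading 9.058352 len 149.17050537139949 mid [488.19485372 315.81381558] ends [414.5397908  304.07109067] [561.84991665 327.55654049]
width handle [-8.0288712  8.0381953]
```

```bash
python3 - <<'E'
from h import *
plan(488.5,315.6,50,9)
E
```

```text
mm [99.2  1.9 -0.1] share [ 0.496  0.01  -0.   ] turn deg -1.22 share -0.014 | yaw y 97.78 x [-0.001 -0.002 -1.   ] j6 -1.34 t 1.08
```

Call:
apply_moves(increments=[[50,0.15,0.0,0,-0.01],[50,0.33,0,0,-0.01],[50,0.5,0,0,-0.01],[50,0.5,0,0,-0.01],[50,0.5,0,0,-0.01]])

```text
time: 1.5
tcp_pos: [483.6, 317.3, 49.1]
ee_rot: [-0.056, 0.707, 0.055, 0.703]
ft_force: [-0.2, -0.1, 1.0]
finger_gap: 50.3
```

```bash
cat > look.py <<'E'
from h import *
import sys
name=sys.argv[1]
print(ctrl.get_state()["tcp_pos"].round(2),ctrl.get_state()["joint_velocities"].round(3))
m=ctrl.camera_model("wrist"); im=ctrl.snapshot("wrist"); cv2.imwrite(f"pics/{name}.png",im[:,:,::-1])
np.savez(f"pics/{name}.npz",R=m["R"],t=m["t"],fx=m["fx"],fy=m["fy"],cx=m["cx"],cy=m["cy"])
E
python3 look.py w2
```

```text
[483.59 317.33  49.11] [-0.001 -0.053 -0.068 -0.001  0.    -0.001]
```

View pics/w2.png

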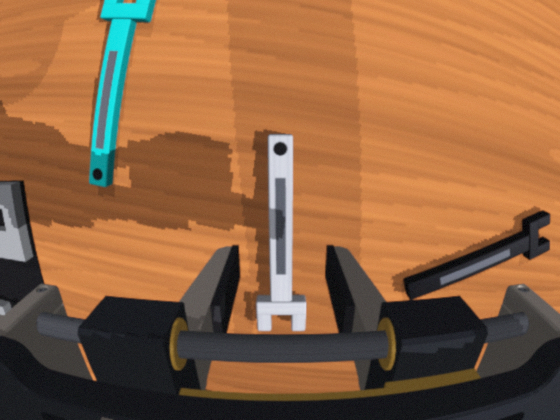

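```bash
python3 - <<'E'
from h import *
for i in range(4):
    s=ctrl.get_state(); m=ctrl.camera_model("wrist"); c=-np.array(m["R"]).T@np.array(m["t"])
    print(s["tcp_pos"].round(2),s["joint_velocities"][:3].round(3),c.round(2))
    im=ctrl.snapshot("wrist")
    hsv=cv2.cvtColor(im,cv2.COLOR_RGB2HSV)
    mask=((hsv[...,1]<75)&(hsv[...,2]>110)).astype(np.uint8)
    mask[:, :245]=0; mask[:,320:]=0; mask[:110]=0; mask[332:]=0
    mask=cv2.morphologyEx(mask,cv2.MORPH_CLOSE,np.ones((13,13)))
    n,l,st,cc=cv2.connectedComponentsWithStats(mask); k=1+np.argmax(st[1:,4])
    ys,xs=np.where(l==k)
    W=np.array([onz(m,u,v,12,True)[:2] for u,v in zip(xs,ys)])
    sel=(ys>st[k][1]+8)&(ys<290)
    C=np.array([W[ys==r].mean(0) for r in np.unique(ys[sel])],np.float32)
    vx,vy,x0,y0=cv2.fitLine(C,cv2.DIST_HUBER,0,.01,.01).ravel()
    if vx<0:vx,vy=-vx,-vy
    d=np.array([vx,vy]);p=np.array([x0,y0]); s=(W-p)@d
    print(st[k],"head",np.degrees(np.arctan2(vy,vx)).round(2),"len",(s.max()-s.min()).round(1),"mid",(p+d*(s.max()+s.min())/2).round(1))
plan(488.5,315.6,50,9)
E
```

```text
[485.78 318.11  51.54] [-0.005 -0.034 -0.042] [404.26 304.65 221.6 ]
[ 255  130   51  197 5231] head 9.34 len 149.7 mid [488.3 316.1]
[487.08 318.51  52.96] [-0.001 -0.018 -0.018] [405.06 304.87 222.75]
[ 255  127   51  197 5211] head 9.14 len 149.7 mid [487.9 316. ]
[487.66 318.61  53.52] [-0.004 -0.007 -0.006] [405.43 304.92 223.24]
[ 255  126   51  197 5231] head 9.11 len 149.9 mid [488. 316.]
[487.81 318.59  53.62] [-0.005  0.001  0.006] [405.51 304.86 223.27]
[ 255  126   51  197 5207] head 9.1 len 150.0 mid [488.2 316. ]
mm [ 3.4 -2.9  0.4] share [ 0.017 -0.015  0.002] turn deg 0.02 share 0.0 | yaw y 99.02 x [ 0.004  0.002 -1.   ] j6 -1.36 t 1.75
```

Call:
apply_moves(increments=[[50,0.12,-0.013,0,0],[50,0.22,-0.013,0,0],[50,0.245,-0.013,0,0],[50,0.25,-0.013,0,0],[50,0.25,-0.013,0,0]])

```text
time: 2.17
tcp_pos: [487.1, 315.3, 1.7]
ee_rot: [-0.055, 0.704, 0.056, 0.705]
ft_force: [0.8, 0.0, 0.9]
finger_gap: 49.8
```

```bash
python3 look.py w3;python3 look.py w3; python3 -c "
from h import *
plan(488.1,316,3,9.1); print(ctrl.get_state()['ft_force'])"
```

```text
[487.11 315.28   1.74] [ 0.001 -0.011 -0.004  0.001 -0.001 -0.   ]
[487.33 315.38   1.96] [-0.001 -0.004  0.002  0.001 -0.003 -0.001]
mm [-1.   0.5  0.9] share [-0.005  0.003  0.004] turn deg -0.1 share -0.001 | yaw y 99.0 x [ 0.002  0.001 -1.   ] j6 -1.36 t 2.27
[-0.29782116  0.47470634 -0.34355535]
```

View pics/w3.png

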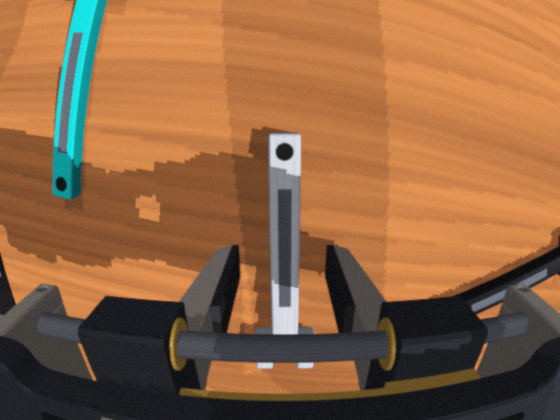

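The spanner lies centred between the fingers (column 285) and TCP z is 2 mm. Closing.

Call:
apply_moves(increments=[[10,0,0,0,0],[10,0,0,0,0],[10,0,0,0,0],[10,0,0,0,0],[10,0,0,0,0]], squeeze=55)

```text
time: 2.68
tcp_pos: [486.4, 314.9, 0.7]
ee_rot: [-0.055, 0.705, 0.055, 0.705]
ft_force: [0.4, 0.3, 0.6]
finger_gap: 18.7
```

Call:
apply_moves(increments=[[10,0,0,0,0],[10,-0.06,0,0,0],[10,-0.16,0,0,0],[10,-0.3,0,0,0],[10,-0.5,0,0,0]])

```text
time: 3.1
tcp_pos: [483.7, 313.8, 99.2]
ee_rot: [-0.056, 0.707, 0.055, 0.703]
ft_force: [1.1, 0.5, -1.5]
finger_gap: 15.4
```

```bash
python3 look.py w4;python3 -c "
from h import *
c=np.array([587.4,4.3]);a=np.radians(7.4);p=c+[42*np.sin(a),-42*np.cos(a)];print(p)
plan(p[0],p[1],100,7.4); print(ctrl.get_state()['ft_force'],ctrl.get_state()['finger_gap'])"
```

```text
[483.71 313.77  99.17] [-0.001 -0.674 -0.298  0.001  0.925  0.001]
[592.80941506 -37.35018882]
mm [   9.9 -365.6   46. ] share [ 0.05  -1.828  0.23 ] turn deg 1.62 share 0.018 | yaw y 99.02 x [ 0.01   0.004 -1.   ] j6 -1.36 t 3.15
[5.15790104 4.21867667 4.46670651] 15.230899075831358
```

View pics/w4.png

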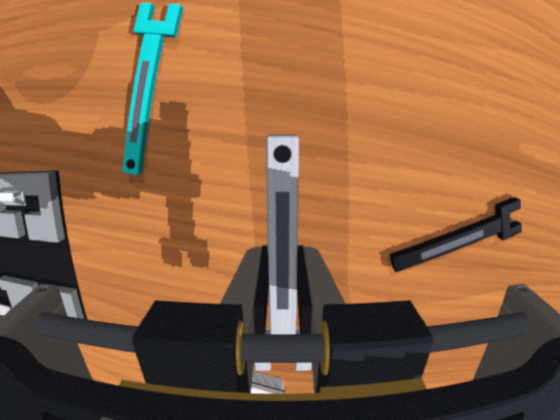

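Spanner held, clear of the table. Carrying it over.

Call:
apply_moves(increments=[[10,0,-0.12,0.02,0],[10,0,-0.3,0.04,0],[10,0,-0.5,0.06,0],[10,0,-0.7,0.09,0.01],[10,0,-0.9,0.12,0.02]])

```text
time: 3.57
tcp_pos: [538.4, 139.3, 101.4]
ee_rot: [-0.044, 0.705, 0.044, 0.706]
ft_force: [0.9, -0.2, -0.4]
finger_gap: 15.5
```

Call:
apply_moves(increments=[[10,0,-0.2,0.03,0],[10,0,-0.4,0.06,0],[10,0,-0.6,0.09,0],[10,0,-0.78,0.11,0],[10,0,-0.88,0.11,0]])

```text
time: 3.98
tcp_pos: [583.2, -35.2, 101.6]
ee_rot: [-0.044, 0.705, 0.043, 0.706]
ft_force: [0.6, 0.1, -1.1]
finger_gap: 15.5
```

Call:
apply_moves(increments=[[10,0,0,0,0],[10,0,0,0,0],[10,0,0,0,0],[10,0,0,0,0],[10,0,0,0,0]])

```text
time: 4.4
tcp_pos: [581.8, -29.6, 100.6]
ee_rot: [-0.045, 0.706, 0.045, 0.706]
ft_force: [-0.6, -0.8, -0.8]
finger_gap: 15.6
```

```bash
python3 look.py w5;python3 -c "
from h import *
plan(592.8,-37.4,60,7.4); print(ctrl.get_state()['ft_force'],ctrl.get_state()['finger_gap'])
for n in ['scene','side']: cv2.imwrite(f'pics/{n}1.png',cv2.resize(ctrl.snapshot(n)[150:280,200:370,::-1],None,fx=4.5,fy=4.5,interpolation=cv2.INTER_CUBIC))
"
```

```text
[581.81 -29.6  100.64] [-0.001  0.002 -0.002 -0.002 -0.001 -0.003]
mm [40.6 -9.   9.9] share [ 0.203 -0.045  0.049] turn deg -0.11 share -0.001 | yaw y 97.29 x [-0.  0. -1.] j6 -1.96 t 4.45
[-0.51049422 -0.67825435 -1.81691184] 15.34093360386152
```

View pics/w5.png

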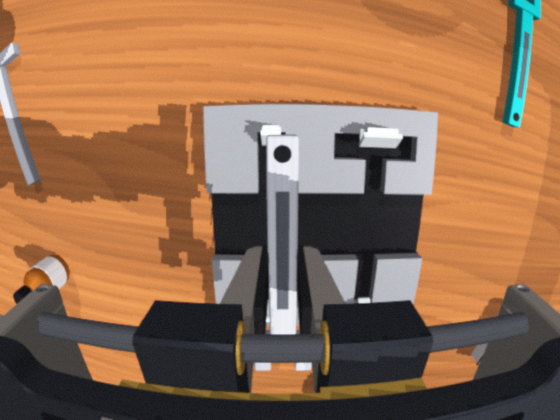

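View pics/scene1.png

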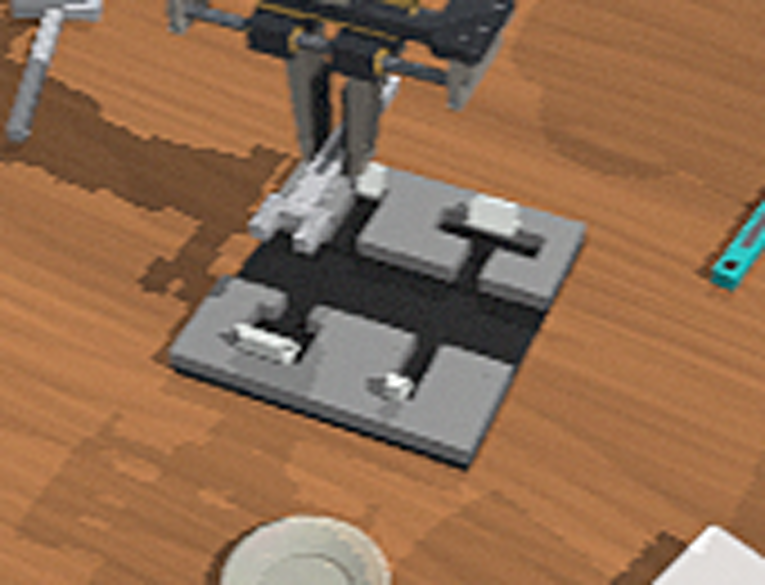

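View pics/side1.png

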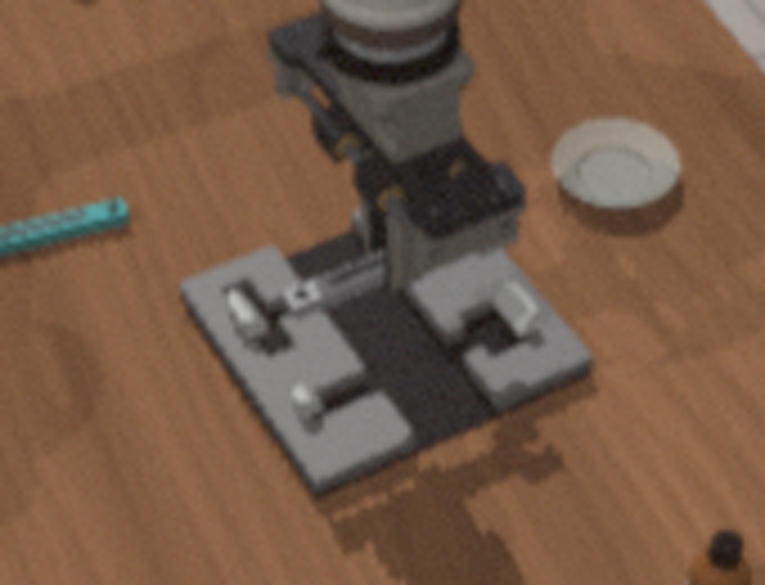

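```bash
python3 - <<'E'
import cv2
im=cv2.imread('pics/w5.png'); cv2.imwrite('pics/w5z.png',cv2.resize(im[95:265,195:445],None,fx=3.2,fy=3.2,interpolation=cv2.INTER_CUBIC))
E
cat > tray.py <<'E'
from h import *
import sys
d=np.load(f'pics/{sys.argv[1]}.npz'); m={k:d[k] for k in d}
im=cv2.imread(f'pics/{sys.argv[1]}.png'); hsv=cv2.cvtColor(im,cv2.COLOR_BGR2HSV)
S=hsv[...,1].astype(float);V=hsv[...,2].astype(float)
def edge_col(c,r0,r1,ch,sgn):  # strongest transition along column
    a=cv2.GaussianBlur(ch,(3,3),0)[r0:r1,c]; g=np.diff(a)*sgn; i=np.argmax(g); return r0+i+.5
def edge_row(r,c0,c1,ch,sgn):
    a=cv2.GaussianBlur(ch,(3,3),0)[r,c0:c1]; g=np.diff(a)*sgn; i=np.argmax(g); return c0+i+.5
def line(px,z):
    W=np.array([onz(m,u,v,z,True)[:2] for u,v in px],np.float32)
    vx,vy,x,y=cv2.fitLine(W,cv2.DIST_HUBER,0,.01,.01).ravel()
    r=(W-[x,y])@np.array([-vy,vx]); 
    return np.array([x,y]),np.degrees(np.arctan2(vy,vx))%180,np.abs(r).mean()
E
cat > t5.py <<'E'
exec(open('tray.py').read())
L={}
L['out']=line([(c,edge_col(c,96,125,S,-1)) for c in list(range(212,245,2))+list(range(310,355,2))+list(range(405,430,2))],18)
L['tr']=line([(c,edge_col(c,180,205,V,-1)) for c in list(range(222,255,2))+list(range(308,360,2))+list(range(392,428,2))],18)
L['left']=line([(edge_row(r,196,220,S,-1),r) for r in range(115,188,2)],18)
L['right']=line([(edge_row(r,425,448,S,1),r) for r in range(120,188,2)],18)
for k,v in L.items(): print(k,v)
E
python3 t5.py w5
```

```text
out (array([487.63205 , -12.096876], dtype=float32), np.float32(97.273), np.float32(0.22841063))
tr (array([558.0728  ,  -8.327387], dtype=float32), np.float32(97.20179), np.float32(0.27287787))
left (array([ 526.39636 , -100.135765], dtype=float32), np.float32(7.317474), np.float32(0.2159596))
right (array([511.63544,  90.25549], dtype=float32), np.float32(7.1443496), np.float32(0.23833258))
```

View pics/w5z.png

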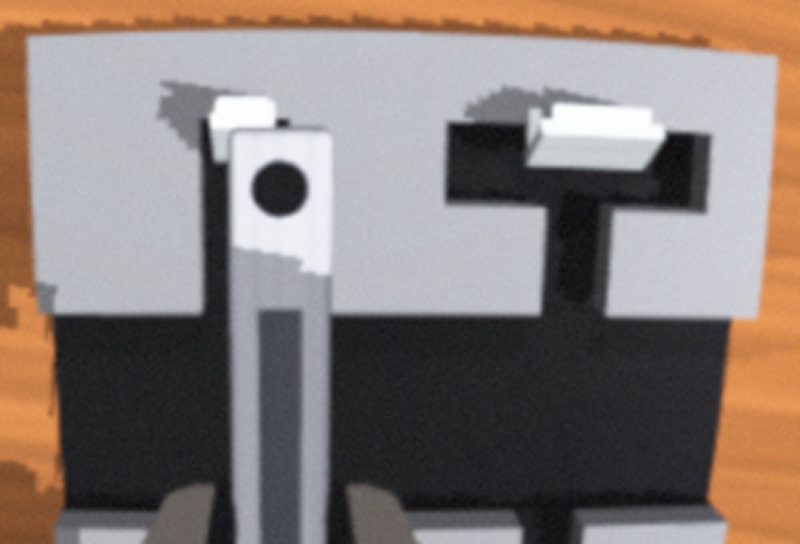

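```bash
python3 - <<'E'
from h import *
a=np.radians(7.23);u=np.array([np.cos(a),np.sin(a)]);n=np.array([-np.sin(a),np.cos(a)])
so=u@[487.63,-12.10]+100; st=u@[558.07,-8.33]+30
l=n@[526.40,-100.14]; r=n@[511.635,90.255]
print(so,st,l+95,r-95)
c=u*(so+st)/2+n*(l+r)/2
print("centre",c,"sp",c-42*n,"key",c+42*n)
# spanner in hand now
d=np.load('pics/w5.npz'); m={k:d[k] for k in d}
p=[onz(m,195+(U+.5)/3.2-.5,95+(V+.5)/3.2-.5,102,True)[:2] for U,V in [(231,128),(332,130),(236,500),(328,500)]]
# spanner top height: tcp z=100.6, spanner bottom at tip -? => top ~ 100.6+10.5
for z in (110,111):
    p=np.array([onz(m,195+(U+.5)/3.2-.5,95+(V+.5)/3.2-.5,z,True)[:2] for U,V in [(231,128),(332,130),(236,500),(328,500)]])
    t=(p[0]+p[1])/2; h=(p[2]+p[3])/2-t; print(z,t,"w",np.linalg.norm(p[0]-p[1]),"head",np.degrees(np.arctan2(h[1],h[0])),"mid",t+75*h/np.linalg.norm(h))
E
```

```text
582.2300075908934 582.5843996221729 -70.5926350735798 -69.85326203849519
centre [586.61419629   3.63290941] sp [591.90000912 -38.03314612] key [581.32838346  45.29896493]
110 [509.93492511 -39.23319836] w 15.504813174155128 head 7.396859625818609 mid [584.31079163 -29.57760513]
111 [509.87309532 -39.24172036] w 15.408334639634274 head 7.396859625818628 mid [584.24896183 -29.58612714]
```

Call:
apply_moves(increments=[[10,0,-0.02,0.02,0],[10,0.05,-0.047,0.033,0],[10,0.13,-0.047,0.033,0],[10,0.22,-0.047,0.033,0],[10,0.22,-0.047,0.033,0]])

```text
time: 4.97
tcp_pos: [587.0, -39.2, 52.2]
ee_rot: [-0.043, 0.708, 0.045, 0.703]
ft_force: [-1.1, 0.4, -1.5]
finger_gap: 15.3
```

Call:
apply_moves(increments=[[10,0,0,0,0],[10,0,0,0,0],[10,0,0,0,0],[10,0,0,0,0],[10,0,0,0,0]])

```text
time: 5.38
tcp_pos: [590.5, -39.7, 57.6]
ee_rot: [-0.045, 0.705, 0.044, 0.706]
ft_force: [-0.4, 1.3, -2.0]
finger_gap: 15.1
```

```bash
python3 look.py w6; python3 - <<'E'
from h import *
print(ctrl.get_state()['ft_force'])
im=cv2.imread('pics/w6.png'); cv2.imwrite('pics/w6z.png',cv2.resize(im[75:345,165:445],None,fx=2.2,fy=2.2,interpolation=cv2.INTER_CUBIC))
for n in ['scene','side']: cv2.imwrite(f'pics/{n}2.png',cv2.resize(ctrl.snapshot(n)[150:280,200:370,::-1],None,fx=4.5,fy=4.5,interpolation=cv2.INTER_CUBIC))
E
```

```text
[590.49 -39.66  57.56] [-0.002  0.003  0.005 -0.001 -0.001 -0.002]
[ 0.25823481 -0.04519275 -0.66631872]
```

View pics/w6z.png

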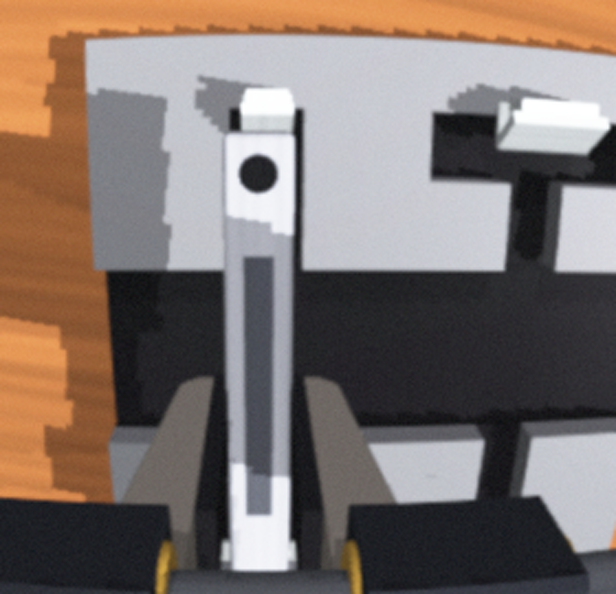

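View pics/scene2.png

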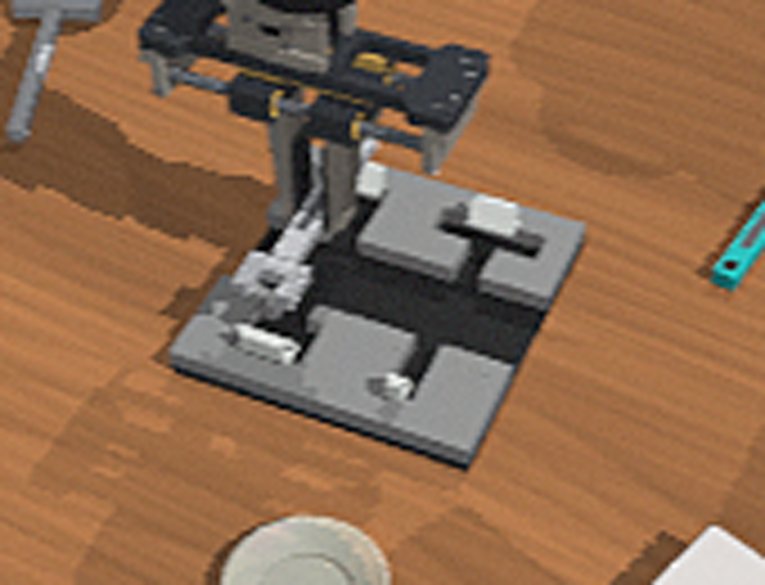

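View pics/side2.png

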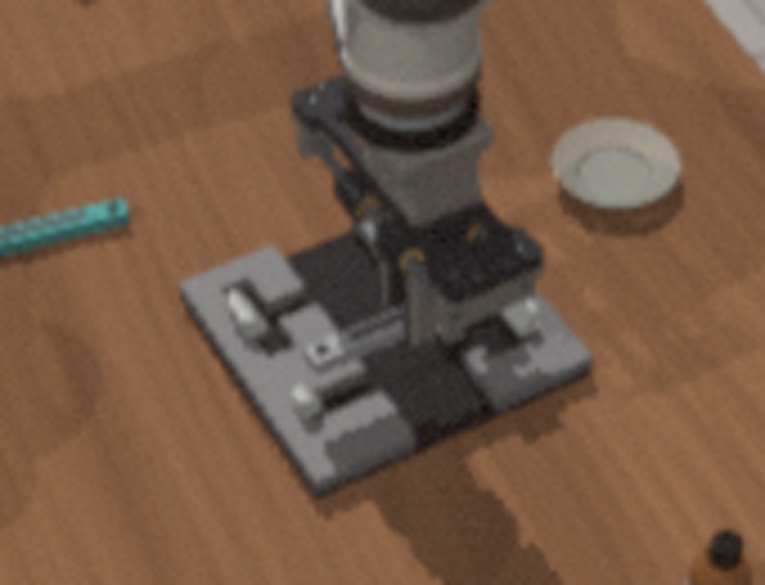

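The wrist view shows the spanner's tail next to the tail catch (~(258,112) in the crop), slightly to the left of the slot. I'll quantify it.

```bash
python3 - <<'E'
from h import *
d=np.load('pics/w6.npz'); m={k:d[k] for k in d}
f=lambda U,V,z: onz(m,165+(U+.5)/2.2-.5,75+(V+.5)/2.2-.5,z,True)[:2]
a=np.radians(7.23);u=np.array([np.cos(a),np.sin(a)]);n=np.array([-np.sin(a),np.cos(a)]);c=np.array([586.61,3.63]); sp=c-42*n
loc=lambda p:np.array([(p-sp)@u,(p-sp)@n]).round(1)
print("spanner pts",[loc(f(U,V,68)) for U,V in [(224,134),(295,134),(231,470),(291,470)]])
print("slot/edges",[loc(f(U,V,18)) for U,V in [(230,110),(303,110),(303,269),(93,270),(87,42)]], "expect slot y +-11 x -78.5; trough x=-30; left y -53; x -100")
print("floor slot right edge at z18 only")
E
```

```text
spanner pts [array([-73.9,  -9.6]), array([-73.9,   6.1]), array([10.3, -9.1]), array([10.3,  6.3])]
slot/edges [array([-77.6, -10.3]), array([-77.6,  10.8]), array([-29.8,  11.4]), array([-29.7, -53.1]), array([-99. , -52.3])] expect slot y +-11 x -78.5; trough x=-30; left y -53; x -100
floor slot right edge at z18 only
```

Call:
apply_moves(increments=[[10,0,0.009,-0.002,0],[10,0.04,0.009,-0.002,0],[10,0.08,0.009,-0.002,0],[10,0.11,0.009,-0.002,0],[10,0.13,0.009,-0.002,0]])

```text
time: 5.95
tcp_pos: [588.7, -37.6, 29.3]
ee_rot: [-0.044, 0.706, 0.045, 0.705]
ft_force: [0.8, 0.7, 4.0]
finger_gap: 15.6
```

Call:
apply_moves(increments=[[10,0,0,0,0],[10,0.01,0,0,0],[10,0.02,0,0,0],[10,0.03,0,0,0],[10,0.04,0,0,0]])

```text
time: 6.37
tcp_pos: [591.2, -38.2, 24.8]
ee_rot: [-0.045, 0.704, 0.044, 0.707]
ft_force: [-1.1, 0.6, 11.3]
finger_gap: 15.2
```

```bash
python3 look.py w7; python3 - <<'E'
from h import *
print(ctrl.get_state()['ft_force'],ctrl.get_state()['wrist_torque'],ctrl.get_state()['finger_gap'])
im=cv2.imread('pics/w7.png'); cv2.imwrite('pics/w7z.png',cv2.resize(im[75:345,165:445],None,fx=2.2,fy=2.2,interpolation=cv2.INTER_CUBIC))
E
```

```text
[591.24 -38.16  24.79] [-0.002  0.03  -0.003 -0.001 -0.042 -0.   ]
[-2.12880137  0.13970973  7.7755725 ] [0.04248308 0.09379224 0.0513329 ] 15.430706792988424
```

View pics/w7z.png

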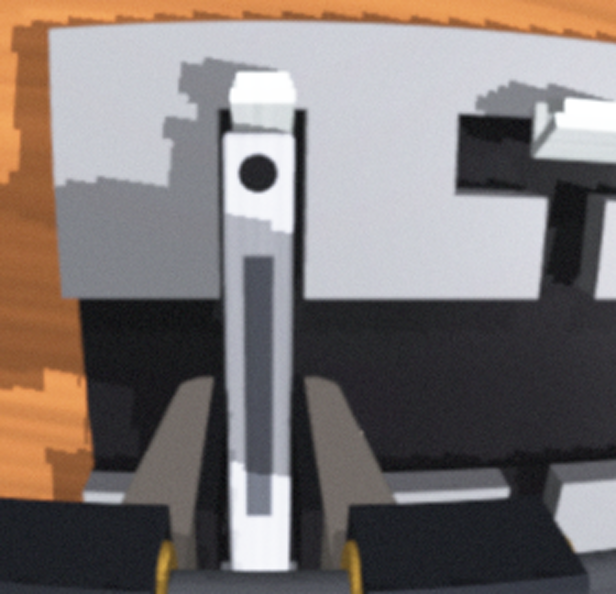

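Spanner well aligned in the slot; catches are being pushed (8–11 N). Continuing down.

Call:
apply_moves(increments=[[10,0.01,0.004,0,0],[10,0.02,0.004,0,0],[10,0.03,0.004,0,0],[10,0.04,0.004,0,0],[10,0.05,0.004,0,0]])

```text
time: 6.83
tcp_pos: [591.9, -37.9, 15.4]
ee_rot: [-0.045, 0.704, 0.044, 0.708]
ft_force: [-2.3, -0.2, 10.0]
finger_gap: 15.4
```

Call:
apply_moves(increments=[[10,0,0,0,0],[10,0.01,0,0,0],[10,0.015,0,0,0],[10,0.02,0,0,0],[10,0.02,0,0,0]])

```text
time: 7.25
tcp_pos: [589.6, -37.5, 9.9]
ee_rot: [-0.045, 0.706, 0.044, 0.706]
ft_force: [-2.4, -0.5, 8.6]
finger_gap: 15.4
```

```bash
python3 look.py w8; python3 - <<'E'
from h import *
print(ctrl.get_state()['tcp_pos'],ctrl.get_state()['ft_force'],ctrl.get_state()['wrist_torque'],ctrl.get_state()['finger_gap'])
im=cv2.imread('pics/w8.png'); cv2.imwrite('pics/w8z.png',cv2.resize(im[75:345,165:445],None,fx=2.2,fy=2.2,interpolation=cv2.INTER_CUBIC))
E
```

```text
[589.58 -37.49   9.86] [-0.001 -0.     0.     0.001 -0.001  0.001]
[589.57890169 -37.4786123    9.83879457] [-1.27717533 -1.18070151  8.21644974] [-0.19192234  0.89202488  0.03696986] 15.27005149003972
```

View pics/w8z.png

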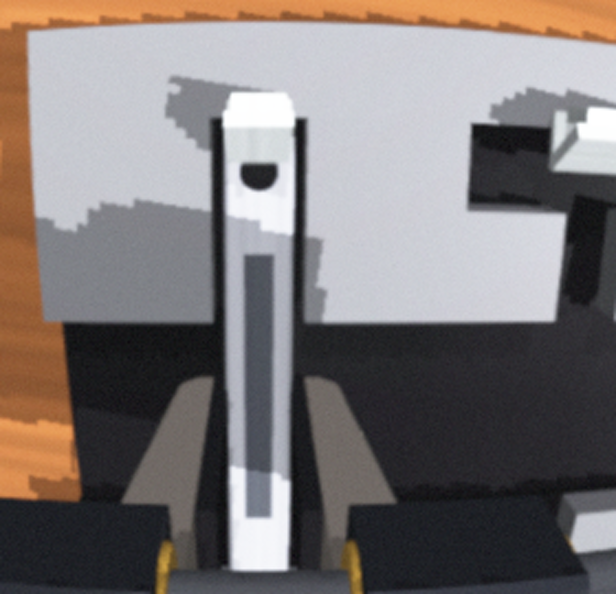

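Tail catch sprung back over the tail; the wrist moment suggests the jaw end is still on its slope. Continuing.

Call:
apply_moves(increments=[[10,0.005,0,0,0],[10,0.01,0,0,0],[10,0.01,0,0,0],[10,0.015,0,0,0],[10,0.015,0,0,0]])

```text
time: 7.72
tcp_pos: [590.1, -37.5, 7.6]
ee_rot: [-0.045, 0.705, 0.044, 0.706]
ft_force: [-3.1, -0.1, 11.8]
finger_gap: 15.5
```

```bash
python3 - <<'E'
from h import *
for n in ['scene','side']: cv2.imwrite(f'pics/{n}3.png',cv2.resize(ctrl.snapshot(n)[165:265,215:345,::-1],None,fx=6,fy=6,interpolation=cv2.INTER_CUBIC))
s=ctrl.get_state();print(s['tcp_pos'],s['ft_force'],s['wrist_torque'],s['finger_gap'])
E
```

```text
[590.047241   -37.47385068   7.57458053] [-3.87129076 -0.34354261 12.48683778] [ 0.01767255  1.12534265 -0.07714695] 15.399074164582425
```

View pics/scene3.png

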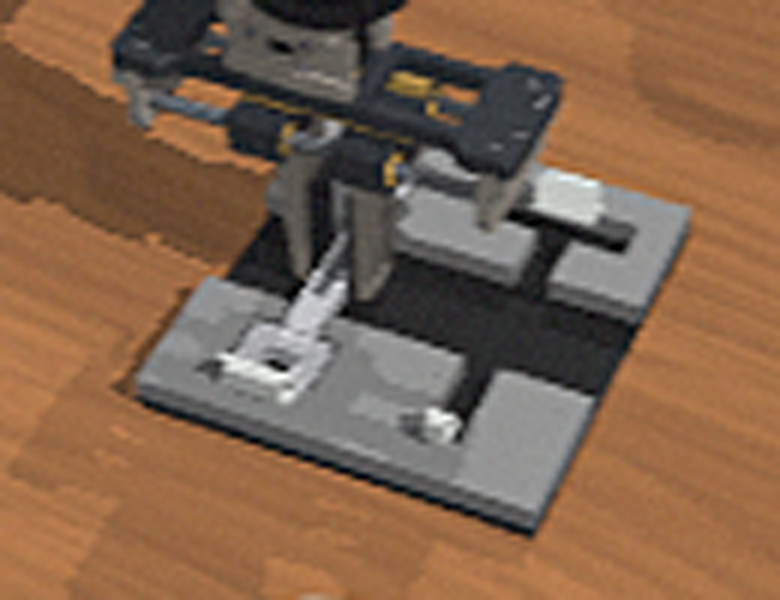

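View pics/side3.png

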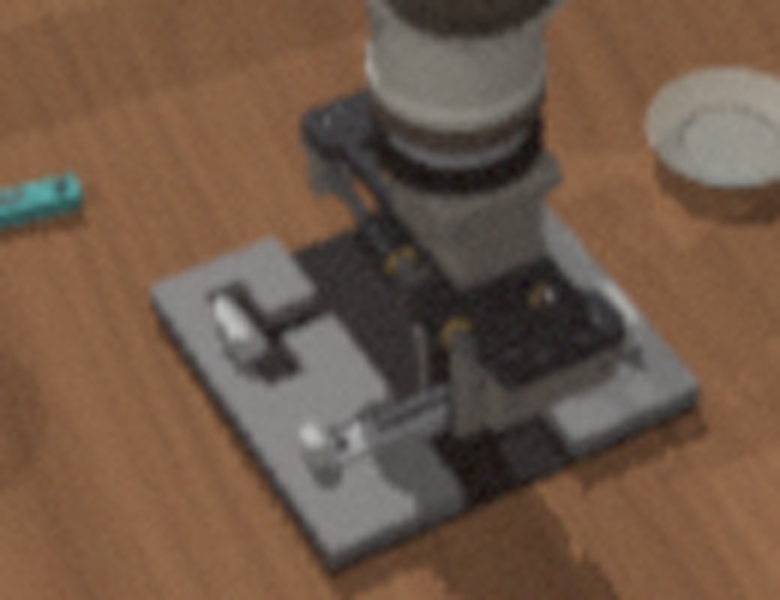

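Call:
apply_moves(increments=[[10,0.006,0,0,0],[10,0.012,0,0,0],[10,0.018,0,0,0],[10,0.018,0,0,0],[10,0.018,0,0,0]])

```text
time: 8.23
tcp_pos: [590.3, -37.5, 6.2]
ee_rot: [-0.045, 0.705, 0.044, 0.706]
ft_force: [-9.9, 0.5, 27.9]
finger_gap: 15.4
```

```bash
python3 - <<'E'
from h import *
s=ctrl.get_state();print(s['tcp_pos'],s['ft_force'],s['wrist_torque'],s['finger_gap'])
E
```

```text
[590.26927048 -37.46962206   6.24458826] [-9.90419543  0.50538646 27.85600694] [0.24129934 2.41578649 0.00800211] 15.425444736686403
```

```bash
python3 look.py w9; python3 - <<'E'
from h import *
im=cv2.imread('pics/w9.png'); 
A=cv2.resize(ctrl.snapshot('scene')[205:255,225:305,::-1],None,fx=8,fy=8,interpolation=cv2.INTER_CUBIC)
cv2.imwrite('pics/scene4.png',A)
cv2.imwrite('pics/w9z.png',cv2.resize(im[75:390,165:445],None,fx=1.9,fy=1.9,interpolation=cv2.INTER_CUBIC))
E
```

```text
[590.27 -37.47   6.24] [ 0.    -0.001  0.002 -0.001 -0.003 -0.001]
```

View pics/scene4.png

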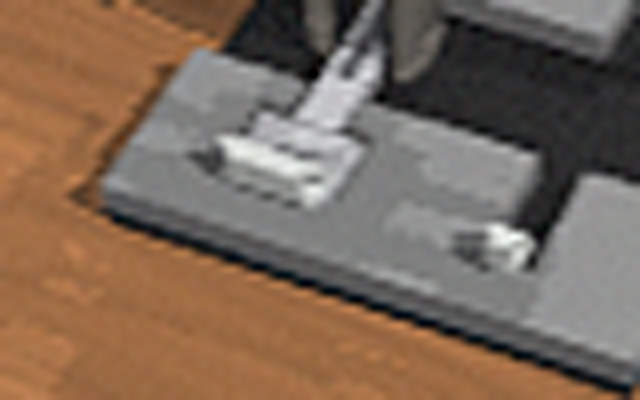

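View pics/w9z.png

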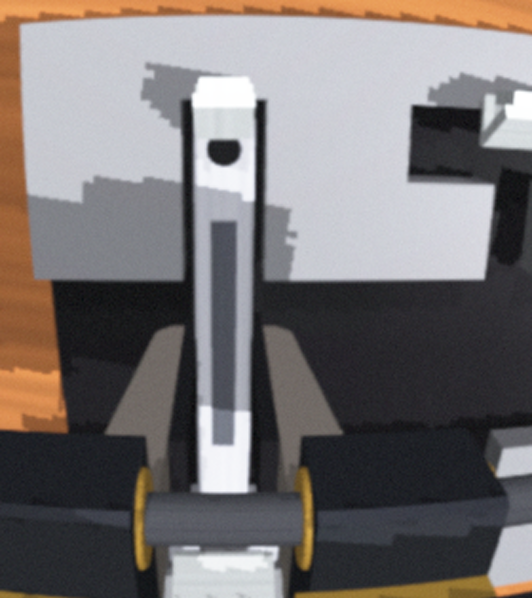

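The z travel has stopped while the force rose to 28 N, and the jaw catch is back at its rest position over the prongs. Next I relieve the push, then tug.

Call:
apply_moves(increments=[[10,-0.01,0,0,0],[10,-0.02,0,0,0],[10,-0.02,0,0,0],[10,-0.02,0,0,0],[10,-0.02,0,0,0]])

```text
time: 8.75
tcp_pos: [589.8, -37.1, 6.6]
ee_rot: [-0.045, 0.705, 0.044, 0.706]
ft_force: [0.4, 0.3, 5.5]
finger_gap: 15.4
```

Call:
apply_moves(increments=[[10,0,0,0,0],[10,-0.005,0,0,0],[10,-0.005,0,0,0],[10,-0.005,0,0,0],[10,-0.005,0,0,0]])

```text
time: 9.17
tcp_pos: [589.4, -37.0, 6.8]
ee_rot: [-0.044, 0.705, 0.044, 0.706]
ft_force: [3.7, -0.3, -0.4]
finger_gap: 15.2
```

```bash
python3 - <<'E'
from h import *
s=ctrl.get_state();print(s['tcp_pos'],s['ft_force'],s['wrist_torque'],s['finger_gap'])
E
```

```text
[589.38140675 -37.01421052   6.8437235 ] [ 3.67788786 -0.27951855 -0.41503058] [-0.08347965 -0.26700198 -0.08113616] 15.168054363656035
```

Call:
apply_moves(increments=[[10,-0.003,0,0,0],[10,-0.006,0,0,0],[10,-0.009,0,0,0],[10,-0.009,0,0,0],[10,-0.009,0,0,0]])

```text
time: 9.58
tcp_pos: [588.0, -36.7, 7.5]
ee_rot: [-0.044, 0.706, 0.045, 0.705]
ft_force: [5.3, -0.8, -11.5]
finger_gap: 15.3
```

About 11 N upward and it holds. A short hold, with the sideways drag corrected.

Call:
apply_moves(increments=[[10,0,0,0.005,0],[10,0,0,0.008,0],[10,0,0,0.008,0],[10,0,0,0.008,0],[10,0,0,0.008,0]])

```text
time: 10.0
tcp_pos: [588.7, -36.5, 7.5]
ee_rot: [-0.044, 0.707, 0.045, 0.704]
ft_force: [-2.6, -2.7, -12.9]
finger_gap: 15.1
```

```bash
python3 look.py w10; python3 - <<'E'
from h import *
s=ctrl.get_state();print(s['tcp_pos'],s['ft_force'],s['wrist_torque'],s['finger_gap'])
A=cv2.resize(ctrl.snapshot('scene')[205:255,225:305,::-1],None,fx=8,fy=8,interpolation=cv2.INTER_CUBIC)
cv2.imwrite('pics/scene5.png',A)
E
```

```text
[588.65 -36.52   7.5 ] [ 0.002  0.001 -0.001  0.    -0.002 -0.001]
[588.70527666 -36.51845575   7.47457394] [ -2.91073547  -1.86240068 -13.02531113] [-0.54084516  1.02653082 -0.06563103] 15.420335223707482
```

View pics/scene5.png

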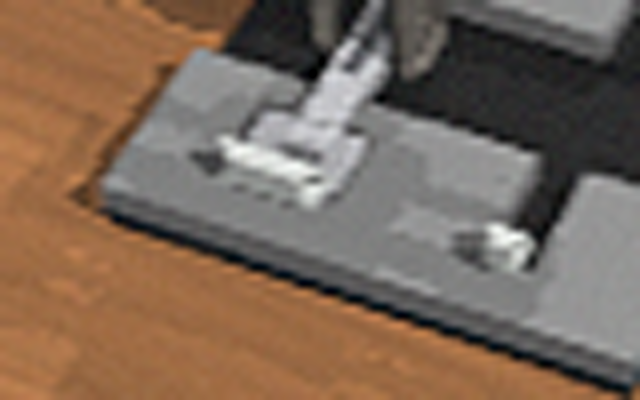

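Both catches held (rise 0.6 mm at 11–13 N). Relieving the tug, then releasing.

Call:
apply_moves(increments=[[10,0.006,0,-0.003,0],[10,0.012,0,-0.004,0],[10,0.012,0,-0.004,0],[10,0.012,0,-0.004,0],[10,0.012,0,-0.004,0]])

```text
time: 10.52
tcp_pos: [590.5, -36.7, 7.1]
ee_rot: [-0.044, 0.705, 0.044, 0.706]
ft_force: [-1.0, 0.2, -7.1]
finger_gap: 15.6
```

Call:
apply_moves(increments=[[45,0,0,0,0],[45,0,0,0,0],[45,0,0,0,0],[45,0,0,0,0],[45,-0.05,0,0,0]])

```text
time: 10.93
tcp_pos: [589.2, -36.7, 15.7]
ee_rot: [-0.044, 0.706, 0.045, 0.705]
ft_force: [-0.4, 0.0, 0.1]
finger_gap: 44.9
```

Call:
apply_moves(increments=[[45,-0.1,0,0,0],[45,-0.25,0,0,0],[45,-0.4,0,0,0],[45,-0.5,0,0,0],[45,-0.5,0,0,0]])

```text
time: 11.35
tcp_pos: [594.0, -37.9, 123.3]
ee_rot: [-0.046, 0.702, 0.043, 0.71]
ft_force: [-0.0, 0.1, 0.2]
finger_gap: 44.9
```

```bash
python3 look.py w11; python3 - <<'E'
from h import *
plan(518,-320,120,28)
S=ctrl.camera_model("scene")
A=cv2.resize(ctrl.snapshot('scene')[175:260,230:340,::-1],None,fx=7,fy=7,interpolation=cv2.INTER_CUBIC)
cv2.imwrite('pics/scene6.png',A)
E
```

```text
[593.99 -37.87 123.25] [-0.004  0.051  0.054 -0.002 -0.058 -0.001]
mm [ 2.000e-01 -2.710e+02 -1.092e+02] share [ 1.000e-03 -1.355e+00 -5.460e-01] turn deg -20.8 share -0.231 | yaw y 97.2 x [ 0.007 -0.002 -1.   ] j6 -1.96 t 11.4
```

View pics/scene6.png

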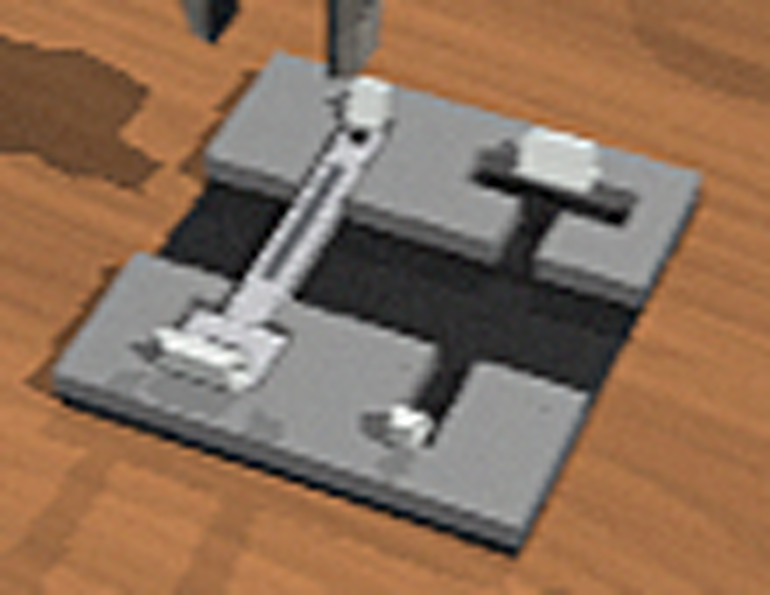

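View pics/w11.png

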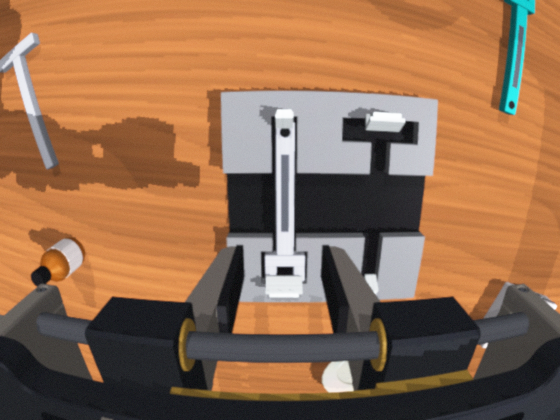

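Spanner lies flush with the tail catch over its tail and the jaw catch over the prongs. Now the key.

Call:
apply_moves(increments=[[50,0,-0.15,-0.06,0],[50,0,-0.32,-0.13,0],[50,0,-0.5,-0.2,0],[50,0,-0.68,-0.27,0],[50,0,-0.86,-0.35,0]])

```text
time: 11.87
tcp_pos: [540.3, -217.0, 114.3]
ee_rot: [-0.044, 0.707, 0.045, 0.705]
ft_force: [0.4, -0.4, -0.0]
finger_gap: 50.1
```

Call:
apply_moves(increments=[[50,0,-0.15,-0.06,-0.07],[50,0,-0.3,-0.12,-0.14],[50,0,-0.42,-0.17,-0.2],[50,0,-0.49,-0.2,-0.23],[50,0,-0.49,-0.2,-0.23]])

```text
time: 12.28
tcp_pos: [512.6, -320.8, 114.4]
ee_rot: [-0.169, 0.687, 0.17, 0.686]
ft_force: [-0.2, 0.3, 0.6]
finger_gap: 50.1
```

```bash
python3 look.py w12;python3 look.py w12;python3 look.py w12; python3 -c "
from h import *
plan(518,-320,50,28)"
```

```text
[ 512.56 -320.79  114.39] [ 0.058 -0.02   0.023  0.029  0.013  0.116]
[ 513.2  -318.85  114.44] [ 0.044 -0.017  0.015  0.012  0.007  0.029]
[ 513.7  -317.71  114.66] [ 0.029 -0.013  0.006  0.002  0.004  0.002]
mm [64.9 -4.6  2.1] share [ 0.325 -0.023  0.011] turn deg -0.17 share -0.002 | yaw y 117.83 x [-0.002  0.002 -1.   ] j6 -2.81 t 12.43
```

View pics/w12.png

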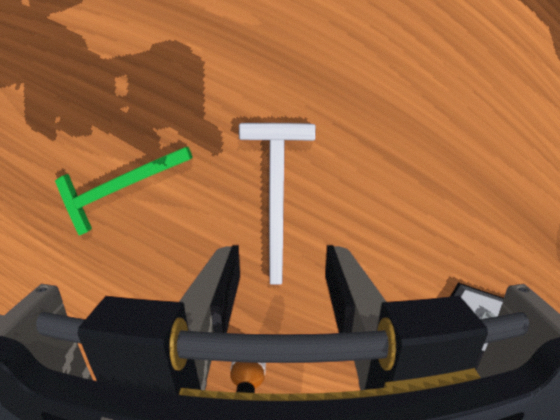

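The wrist view shows the silver key with its bar at row 131 and its tip at (276,284). The green look-alike is off to the left.

```bash
cat > key.py <<'E'
from h import *
import sys
d=np.load(f'pics/{sys.argv[1]}.npz'); m={k:d[k] for k in d}; z=float(sys.argv[2]); rmax=int(sys.argv[3])
im=cv2.imread(f'pics/{sys.argv[1]}.png'); hsv=cv2.cvtColor(im,cv2.COLOR_BGR2HSV)
mask=((hsv[...,1]<75)&(hsv[...,2]>110)).astype(np.uint8)
mask[:, :225]=0; mask[:,330:]=0; mask[:100]=0; mask[rmax:]=0
n,l,st,cc=cv2.connectedComponentsWithStats(mask); k=1+np.argmax(st[1:,4]); print(st[k])
ys,xs=np.where(l==k)
W=np.array([onz(m,u,v,z,True)[:2] for u,v in zip(xs,ys)])
w=np.array([(ys==r).sum() for r in range(420)])
rows=[r for r in range(420) if 5<w[r]<40 and r>st[k][1]+25 and r<st[k][1]+st[k][3]-5]
C=np.array([W[ys==r].mean(0) for r in rows],np.float32)
vx,vy,x0,y0=cv2.fitLine(C,cv2.DIST_HUBER,0,.01,.01).ravel()
if vx<0:vx,vy=-vx,-vy
dd=np.array([vx,vy]);p=np.array([x0,y0]); s=(W-p)@dd
print("head",np.degrees(np.arctan2(vy,vx)).round(2),"len",(s.max()-s.min()).round(1),"mid from bar",(p+dd*(s.min()+75)).round(1),"mid from tip",(p+dd*(s.max()-75)).round(1),"stem w",np.ptp((W-p)[np.isin(ys,rows)]@np.array([-vy,vx])).round(1))
E
python3 key.py w12 12 295
```

```text
[ 239  123   77  162 3388]
head 27.12 len 149.9 mid from bar [ 515.3 -323.5] mid from tip [ 515.3 -323.5] stem w 12.4
```

```bash
python3 look.py w13; python3 -c "
from h import *
plan(515.3,-323.5,40,27.1)"; python3 key.py w13 12 295
```

```text
[ 514.1  -317.11  114.95] [ 0.017 -0.012 -0.001 -0.001  0.    -0.007]
mm [75.3 -6.4 -2.3] share [ 0.376 -0.032 -0.011] turn deg 0.79 share 0.009 | yaw y 117.89 x [-0.001  0.002 -1.   ] j6 -2.81 t 12.48
[ 238  122   77  162 3349]
head 27.0 len 149.8 mid from bar [ 515.2 -323.4] mid from tip [ 515.  -323.5] stem w 12.2
```

Call:
apply_moves(increments=[[50,0.1,-0.034,-0.01,0.009],[50,0.25,-0.034,-0.01,0.009],[50,0.37,-0.034,-0.01,0.009],[50,0.37,-0.034,-0.01,0.009],[50,0.37,-0.034,-0.01,0.009]])

```text
time: 12.9
tcp_pos: [515.3, -323.3, 41.1]
ee_rot: [-0.165, 0.688, 0.167, 0.687]
ft_force: [-0.5, -0.2, 1.7]
finger_gap: 49.8
```

Call:
apply_moves(increments=[[50,0,0,0,0],[50,0,0,0,0],[50,0,0,0,0],[50,0,0,0,0],[50,0,0,0,0]])

```text
time: 13.32
tcp_pos: [516.5, -325.8, 43.4]
ee_rot: [-0.166, 0.687, 0.165, 0.688]
ft_force: [0.2, -1.3, -0.2]
finger_gap: 49.9
```

```bash
python3 look.py w14; python3 key.py w14 12 330;  python3 -c "
from h import *
plan(515.3,-323.5,2,27.1)"
```

```text
[ 516.47 -325.84   43.4 ] [-0.001  0.006  0.004 -0.003 -0.003  0.001]
[ 237  127   93  203 5415]
head 26.96 len 148.5 mid from bar [ 515.1 -323.5] mid from tip [ 513.8 -324.2] stem w 12.4
mm [41.1  2.5  0.1] share [0.205 0.012 0.001] turn deg -0.02 share -0.0 | yaw y 117.08 x [ 0.001 -0.001 -1.   ] j6 -2.8 t 13.37
```

View pics/w14.png

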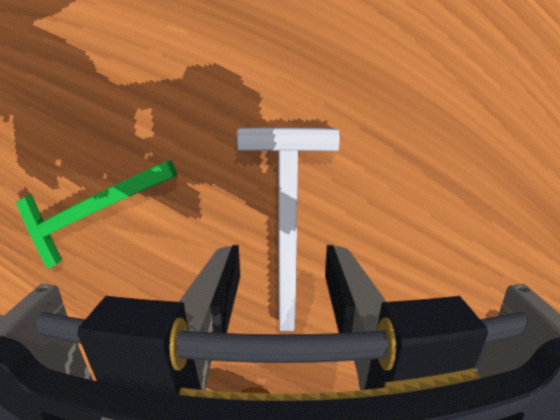

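Call:
apply_moves(increments=[[50,0.08,0.012,0.0,0],[50,0.15,0.012,0,0],[50,0.195,0.012,0,0],[50,0.205,0.012,0,0],[50,0.205,0.012,0,0]])

```text
time: 13.78
tcp_pos: [514.5, -322.9, 0.7]
ee_rot: [-0.165, 0.688, 0.166, 0.687]
ft_force: [0.0, 0.2, -0.6]
finger_gap: 50.1
```

Call:
apply_moves(increments=[[50,0,0,0,0],[50,0,0,0,0],[50,0,0,0,0],[6,0,0,0,0],[6,0,0,0,0]])

```text
time: 14.2
tcp_pos: [514.9, -323.3, 1.4]
ee_rot: [-0.166, 0.687, 0.166, 0.687]
ft_force: [0.1, -0.8, -0.3]
finger_gap: 38.6
```

Call:
apply_moves(increments=[[6,0,0,0,0],[6,0,0,0,0],[6,0,0,0,0],[6,0,0,0,0],[6,0,0,0,0]])

```text
time: 14.62
tcp_pos: [514.9, -323.3, 1.5]
ee_rot: [-0.166, 0.687, 0.166, 0.687]
ft_force: [0.4, 0.1, -0.0]
finger_gap: 11.4
```

Call:
apply_moves(increments=[[6,0,0,0,0],[6,-0.08,0,0,0],[6,-0.2,0,0,0],[6,-0.36,0,0,0],[6,-0.54,0,0,0]])

```text
time: 15.03
tcp_pos: [513.6, -322.1, 108.6]
ee_rot: [-0.164, 0.688, 0.167, 0.687]
ft_force: [1.2, -0.0, -1.3]
finger_gap: 11.2
```

```bash
python3 look.py w15;  python3 -c "
from h import *
plan(581.3,45.3,110,7.23)"
```

```text
[ 513.56 -322.1   108.6 ] [-0.001 -0.548 -0.28  -0.001  0.789  0.002]
mm [  6.1 301.7 225.5] share [0.031 1.509 1.128] turn deg 19.88 share 0.221 | yaw y 117.11 x [ 0.008 -0.007 -1.   ] j6 -2.8 t 15.08
```

View pics/w15.png

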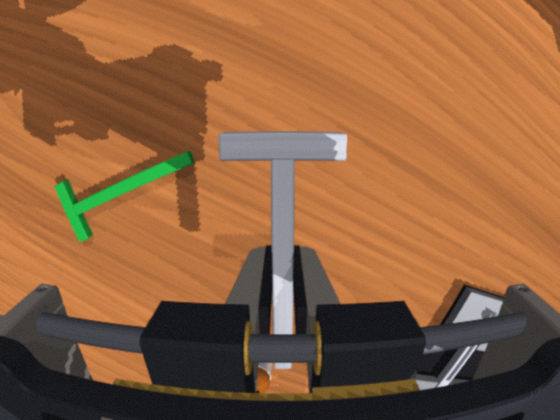

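Call:
apply_moves(increments=[[6,0,0.1,0.08,0.02],[6,0,0.25,0.19,0.08],[6,0,0.42,0.31,0.14],[6,0,0.58,0.43,0.19],[6,0,0.75,0.56,0.22]])

```text
time: 15.5
tcp_pos: [545.9, -138.3, 109.2]
ee_rot: [-0.043, 0.706, 0.043, 0.706]
ft_force: [0.4, -0.3, -1.3]
finger_gap: 11.3
```

```bash
python3 -c "
from h import *
plan(581.3,45.3,110,7.23)"
```

```text
mm [ -0.9 177.9  57.6] share [-0.004  0.89   0.288] turn deg -0.21 share -0.002 | yaw y 97.02 x [-0. -0. -1.] j6 -2.16 t 15.5
```

Call:
apply_moves(increments=[[6,0,0.18,0.06,0],[6,0,0.37,0.12,0],[6,0,0.55,0.18,0],[6,0,0.72,0.24,0],[6,0,0.85,0.28,0]])

```text
time: 15.92
tcp_pos: [580.2, 38.8, 109.2]
ee_rot: [-0.045, 0.706, 0.046, 0.706]
ft_force: [0.4, 0.6, -1.1]
finger_gap: 11.3
```

Call:
apply_moves(increments=[[6,0,0,0,0],[6,0,0,0,0],[6,0,0,0,0],[6,0,0,0,0],[6,0,0,0,0]])

```text
time: 16.33
tcp_pos: [580.0, 34.5, 109.3]
ee_rot: [-0.044, 0.706, 0.044, 0.706]
ft_force: [0.2, -0.3, -1.7]
finger_gap: 11.4
```

```bash
python3 look.py w16; python3 -c "
from h import *
plan(581.3,45.3,60,7.23)
im=cv2.imread('pics/w16.png'); cv2.imwrite('pics/w16z.png',cv2.resize(im[75:345,120:400],None,fx=2.2,fy=2.2,interpolation=cv2.INTER_CUBIC))"
```

```text
[580.    34.52 109.29] [ 0.002 -0.001 -0.001  0.002  0.003  0.002]
mm [49.4 10.4  2.6] share [0.247 0.052 0.013] turn deg -0.04 share -0.0 | yaw y 97.19 x [-0. -0. -1.] j6 -1.84 t 16.38
```

View pics/w16z.png

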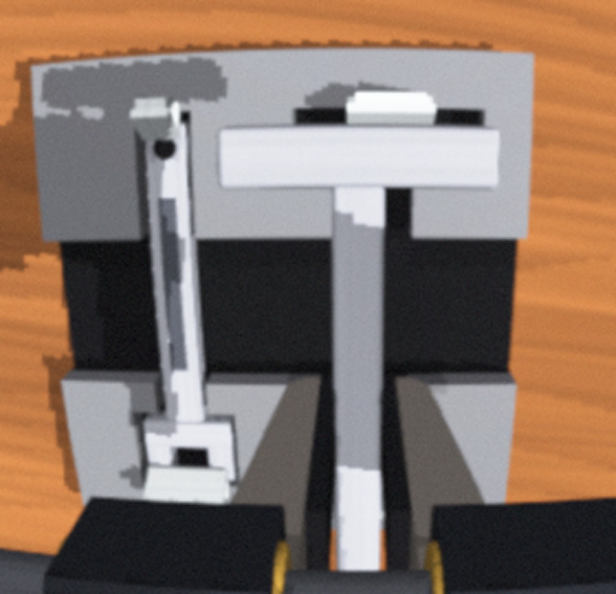

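```bash
cat > kin.py <<'E'
from h import *
def run(name,ox,oy,k,ztop,pts,edges):
    d=np.load(f'pics/{name}.npz'); m={q:d[q] for q in d}
    f=lambda U,V,z: onz(m,ox+(U+.5)/k-.5,oy+(V+.5)/k-.5,z,True)[:2]
    a=np.radians(7.23);u=np.array([np.cos(a),np.sin(a)]);n=np.array([-np.sin(a),np.cos(a)]);c=np.array([586.61,3.63]); kp=c+42*n
    loc=lambda p:np.array([(p-kp)@u,(p-kp)@n]).round(1)
    print("key",[loc(f(U,V,ztop)).tolist() for U,V in pts]); print("tray",[loc(f(U,V,18)).tolist() for U,V in edges])
E
python3 - <<'E'
from kin import run
run('w16',120,75,2.2,119.8,[(219,128),(499,128),(333,220),(385,220),(333,460),(383,460)],[(533,53),(528,238),(411,238),(32,67),(44,241),(484,109),(294,109)])
E
echo expect tray: -100,53 / -30,53 / -30,9 / -100,-137 / -30,-137 / -78.5,35 / -78.5,-35
```

```text
key [[-76.7, -42.1], [-76.7, 20.6], [-55.4, -16.6], [-55.4, -4.9], [6.2, -17.4], [6.2, -4.6]]
tray [[-99.7, 53.0], [-29.9, 53.6], [-29.5, 8.8], [-99.1, -136.5], [-29.9, -136.3], [-78.1, 35.0], [-77.7, -34.2]]
expect tray: -100,53 / -30,53 / -30,9 / -100,-137 / -30,-137 / -78.5,35 / -78.5,-35
```

Call:
apply_moves(increments=[[6,0,0.03,0.01,0],[6,0.06,0.056,0.01,0],[6,0.14,0.056,0.01,0],[6,0.24,0.056,0.01,0],[6,0.25,0.056,0.01,0]])

```text
time: 16.8
tcp_pos: [577.3, 48.0, 54.9]
ee_rot: [-0.044, 0.708, 0.045, 0.703]
ft_force: [-0.9, 0.9, -2.6]
finger_gap: 11.3
```

Call:
apply_moves(increments=[[6,0,0,0,0],[6,0,0,0,0],[6,0,0,0,0],[6,0,0,0,0],[6,0,0,0,0]])

```text
time: 17.22
tcp_pos: [581.4, 47.1, 60.5]
ee_rot: [-0.045, 0.705, 0.045, 0.706]
ft_force: [-1.1, 0.5, -1.1]
finger_gap: 11.3
```

```bash
python3 look.py w17; python3 -c "
from h import *
print(ctrl.get_state()['ft_force'])
im=cv2.imread('pics/w17.png'); cv2.imwrite('pics/w17z.png',cv2.resize(im[75:345,120:400],None,fx=2.2,fy=2.2,interpolation=cv2.INTER_CUBIC))"
```

```text
[581.44  47.12  60.45] [-0.001  0.003  0.004 -0.    -0.001 -0.001]
[ 0.89649466  0.19337386 -0.87955662]
```

View pics/w17z.png

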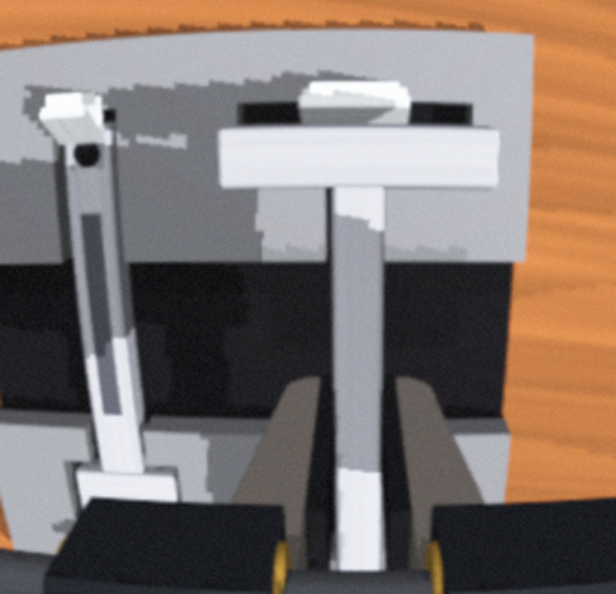

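```bash
python3 - <<'E'
from kin import run
run('w17',120,75,2.2,71,[(219,128),(499,128),(333,220),(384,220),(333,460),(383,460)],[(533,35),(525,261),(472,105),(239,105)])
E
echo expect tray: -100,53 / -30,53 / -78.5,35 / -78.5,-35
```

```text
key [[-73.7, -29.9], [-73.8, 32.8], [-52.4, -4.4], [-52.5, 7.2], [9.2, -5.0], [9.2, 7.7]]
tray [[-99.4, 53.1], [-29.9, 53.2], [-77.5, 34.9], [-77.5, -34.0]]
expect tray: -100,53 / -30,53 / -78.5,35 / -78.5,-35
```

Call:
apply_moves(increments=[[6,0,-0.006,-0.003,0],[6,0.05,-0.006,-0.003,0],[6,0.09,-0.006,-0.003,0],[6,0.12,-0.006,-0.003,0],[6,0.14,-0.006,-0.003,0]])

```text
time: 17.68
tcp_pos: [579.7, 46.0, 30.1]
ee_rot: [-0.045, 0.706, 0.045, 0.705]
ft_force: [0.6, 0.7, 4.2]
finger_gap: 11.2
```

Call:
apply_moves(increments=[[6,0,0,0,0],[6,0.01,0,0,0],[6,0.02,0,0,0],[6,0.03,0,0,0],[6,0.04,0,0,0]])

```text
time: 18.1
tcp_pos: [582.4, 45.8, 25.6]
ee_rot: [-0.045, 0.704, 0.045, 0.707]
ft_force: [-0.6, -0.2, 12.2]
finger_gap: 11.4
```

```bash
python3 look.py w18; python3 - <<'E'
from h import *
s=ctrl.get_state();print(s['tcp_pos'],s['ft_force'],s['wrist_torque'],s['finger_gap'])
im=cv2.imread('pics/w18.png'); cv2.imwrite('pics/w18z.png',cv2.resize(im[75:345,120:400],None,fx=2.2,fy=2.2,interpolation=cv2.INTER_CUBIC))
E
```

```text
[582.44  45.78  25.63] [ 0.002  0.031 -0.003  0.001 -0.043  0.   ]
[582.3939348   45.76700858  25.43441985] [-2.03240954 -0.3462862   8.86163658] [ 0.11821274 -0.08932597 -0.01267455] 11.386303330240098
```

View pics/w18z.png

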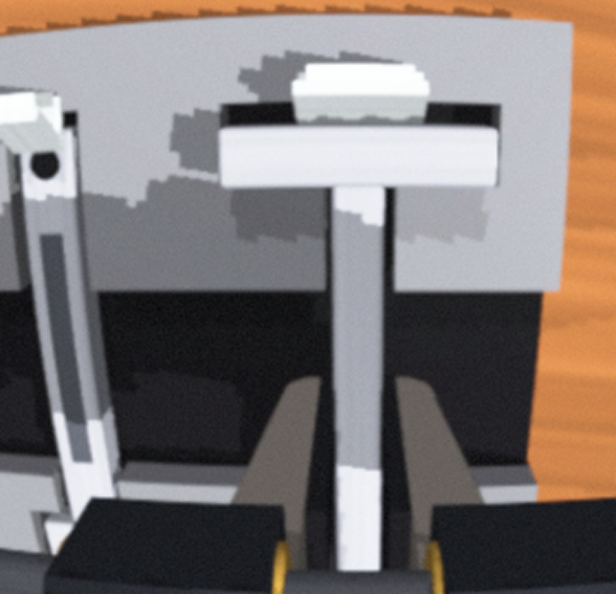

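Bar and stem are centred over the cutout. Pushing on.

Call:
apply_moves(increments=[[6,0.01,0.002,0,0],[6,0.02,0.002,0,0],[6,0.03,0.002,0,0],[6,0.04,0.002,0,0],[6,0.05,0.002,0,0]])

```text
time: 18.57
tcp_pos: [582.8, 45.9, 16.0]
ee_rot: [-0.045, 0.704, 0.045, 0.708]
ft_force: [-3.1, -1.7, 7.3]
finger_gap: 11.1
```

Call:
apply_moves(increments=[[6,0,0,0,0],[6,0.01,0,0,0],[6,0.02,0,0,0],[6,0.025,0,0,0],[6,0.03,0,0,0]])

```text
time: 18.98
tcp_pos: [581.5, 46.0, 9.8]
ee_rot: [-0.045, 0.705, 0.045, 0.706]
ft_force: [-1.9, 0.1, 14.0]
finger_gap: 11.2
```

```bash
python3 look.py w19; python3 - <<'E'
from h import *
s=ctrl.get_state();print(s['tcp_pos'],s['ft_force'],s['wrist_torque'],s['finger_gap'])
im=cv2.imread('pics/w19.png'); cv2.imwrite('pics/w19z.png',cv2.resize(im[75:345,120:400],None,fx=2.2,fy=2.2,interpolation=cv2.INTER_CUBIC))
E
```

```text
[581.45  46.05   9.81] [ 0.001  0.017 -0.002 -0.    -0.021  0.001]
[581.46915046  46.05054437   9.65413066] [-1.56927001 -0.18165855 12.00510116] [-0.09427341  0.93679762  0.06703991] 11.84278877218635
```

View pics/w19z.png

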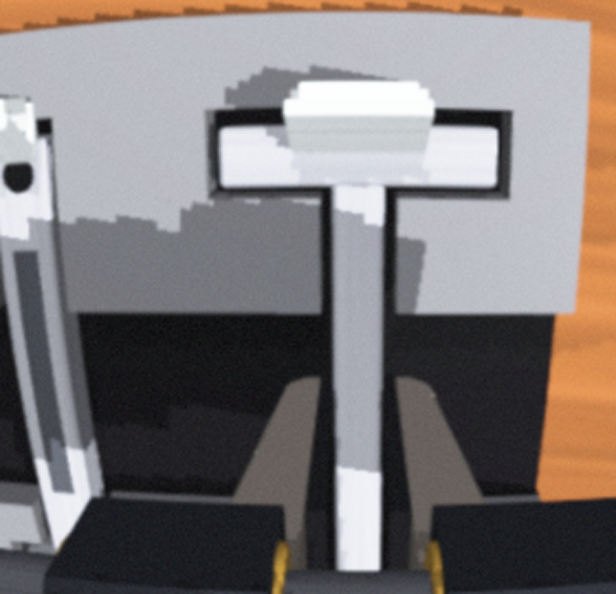

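The bar catch is over the crossbar. Pushing the last few mm, as I did with the spanner (to about 28 N).

Call:
apply_moves(increments=[[6,0.005,0,0,0],[6,0.01,0,0,0],[6,0.015,0,0,0],[6,0.02,0,0,0],[6,0.02,0,0,0]])

```text
time: 19.45
tcp_pos: [581.9, 46.1, 7.0]
ee_rot: [-0.045, 0.705, 0.045, 0.706]
ft_force: [-6.1, 0.1, 20.0]
finger_gap: 10.9
```

Call:
apply_moves(increments=[[6,0.004,0,0,0],[6,0.007,0,0,0],[6,0.01,0,0,0],[6,0.01,0,0,0],[6,0.01,0,0,0]])

```text
time: 19.87
tcp_pos: [582.0, 46.1, 6.9]
ee_rot: [-0.046, 0.705, 0.045, 0.706]
ft_force: [-13.0, 0.3, 33.6]
finger_gap: 11.4
```

```bash
python3 - <<'E'
from h import *
s=ctrl.get_state();print(s['tcp_pos'],s['ft_force'],s['wrist_torque'],s['finger_gap'])
A=cv2.resize(ctrl.snapshot('scene')[205:255,250:330,::-1],None,fx=8,fy=8,interpolation=cv2.INTER_CUBIC)
cv2.imwrite('pics/scene7.png',A)
E
```

```text
[581.95919083  46.07843671   6.93649446] [-13.0293166    0.27400023  33.60410113] [0.0769883  2.80472883 0.02989119] 11.437791661444173
```

View pics/scene7.png

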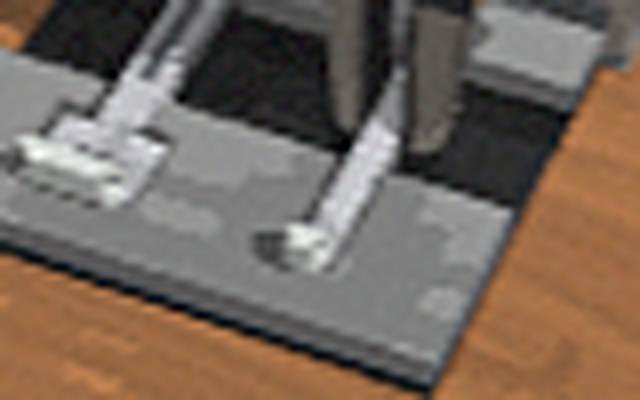

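The key has bottomed out and the point catch is over its tip. Relieving, releasing and lifting clear.

Call:
apply_moves(increments=[[6,-0.01,0,0,0],[6,-0.02,0,0,0],[6,-0.025,0,0,0],[6,-0.027,0,0,0],[6,-0.027,0,0,0]])

```text
time: 20.33
tcp_pos: [581.5, 46.1, 7.6]
ee_rot: [-0.045, 0.705, 0.045, 0.707]
ft_force: [4.9, -0.8, 3.5]
finger_gap: 11.5
```

Call:
apply_moves(increments=[[6,0,0,0,0],[40,0,0,0,0],[40,0,0,0,0],[40,0,0,0,0],[40,0,0,0,0]])

```text
time: 20.75
tcp_pos: [578.8, 46.5, 5.8]
ee_rot: [-0.045, 0.707, 0.045, 0.705]
ft_force: [0.5, 0.2, -0.1]
finger_gap: 35.7
```

Call:
apply_moves(increments=[[40,-0.05,0,0,0],[40,-0.15,0,0,0],[40,-0.3,0,0,0],[40,-0.45,0,0,0],[40,-0.6,0,0,0]])

```text
time: 21.17
tcp_pos: [579.6, 46.4, 128.4]
ee_rot: [-0.045, 0.706, 0.045, 0.705]
ft_force: [0.7, -0.9, 0.7]
finger_gap: 39.8
```

Call:
apply_moves(increments=[[40,-0.1,0,-0.1,0],[40,-0.2,0,-0.25,0],[40,-0.3,0,-0.4,0],[40,-0.3,0,-0.5,0],[40,-0.3,0,-0.5,0]])

```text
time: 21.58
tcp_pos: [478.9, 33.6, 188.4]
ee_rot: [-0.045, 0.705, 0.045, 0.706]
ft_force: [0.3, 0.7, 0.2]
finger_gap: 40.4
```

Call:
apply_moves(increments=[[40,0,0,0,0],[40,0,0,0,0],[40,0,0,0,0],[40,0,0,0,0],[40,0,0,0,0]])

```text
time: 22.0
tcp_pos: [481.3, 33.8, 186.3]
ee_rot: [-0.045, 0.706, 0.045, 0.705]
ft_force: [0.8, -0.1, 0.3]
finger_gap: 39.8
```

```bash
python3 look.py w20; python3 - <<'E'
from h import *
import json
for n,(x,y) in {'scene':(230,175),'side':(230,180)}.items():
    im=ctrl.snapshot(n)[:,:,::-1]; cv2.imwrite(f'pics/{n}9full.png',im)
    cv2.imwrite(f'pics/{n}9.png',cv2.resize(im[y:y+85,x:x+110],None,fx=7,fy=7,interpolation=cv2.INTER_CUBIC))
E
```

```text
[481.28  33.75 186.32] [-0.001 -0.007  0.003 -0.001 -0.002 -0.   ]
```

View pics/scene9.png

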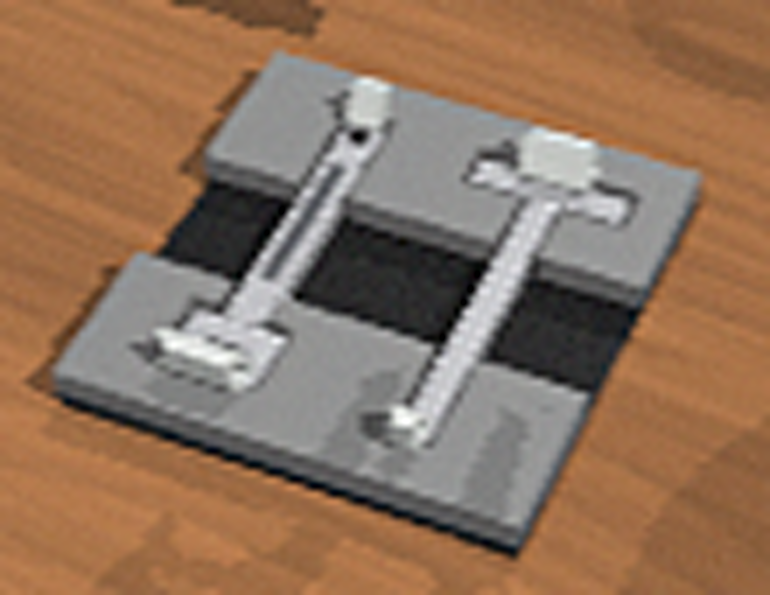

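View pics/side9.png

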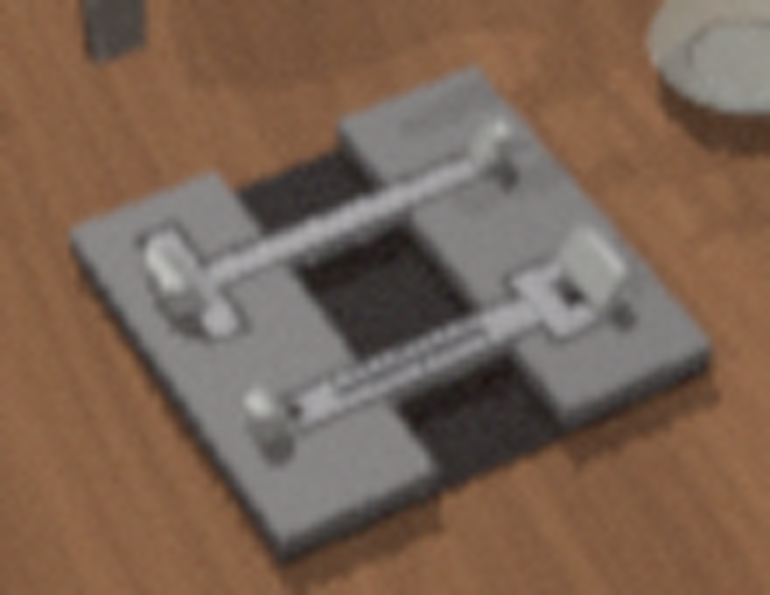

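View pics/scene9full.png

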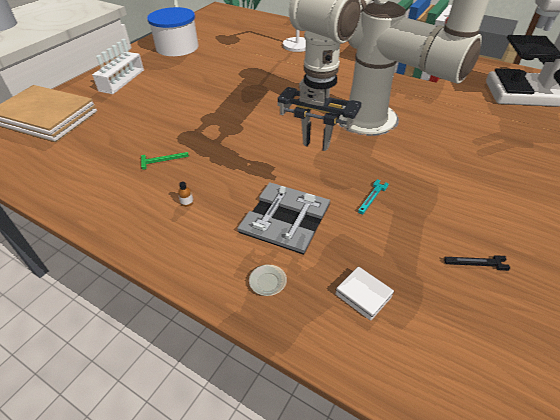

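View pics/w20.png

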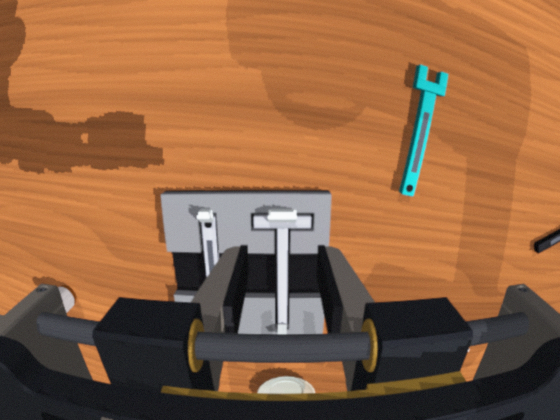

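Both camera views show the two tools flush, with all four catches at their rest positions over the tool ends. The bystanders haven't moved. Handing in.

```bash
python3 -c "
from rig import ctrl
print(ctrl.hand_in())"
```

```text
the job is handed in; nothing more can be done
None
```

Both tools are in the tray, and I handed the job in at about 22 s on the robot's clock.

- **Spanner:** I pressed it in until it stopped going down, with the force rising to about 28 N. I eased the push to roughly 0 N, then tugged it upward. The force sensor read 11.5–13 N, which includes the spanner's own weight of about 1.4 N. It rose only about 0.6 mm and held.
- **Sideways force:** the tug also had a few newtons of sideways force (up to about 5 N), which I trimmed partway through.
- **Key:** I pressed it in until it bottomed out, with the force reaching about 34 N. I then eased off and let go. I did not tug-test the key, since you only asked for that on the spanner.

**Final checks:** in the last pictures both tools look flush, with all four catches back at rest over the tool ends. The slide box, bottle, dish and the look-alike tools look unmoved, judged by eye. No check failed or disagreed. I judged the key's catches only from the pictures and from it stopping at the bottom.

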